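# Hold the used-battery tub's bayonet lid in its airing position

### The job

Pull the battery tray of the low white cabinet out to its stop, then set the loose bayonet lid on the round metal tub in the tray, lugs in the notches and flange down on the rim. Turn it clockwise (seen from above) about 45 degrees, half of its way to the locked position, so that the tub can air: never let it reach the lock click. Finish there, still gripping the lid; do not let go, and leave the jar, the tealight cups and the punnet where they are.

Things in the scene. Friction and masses are not known exactly. Their poses are not given: they have to be found in the camera images.
- cabinet: Low white cabinet, 260 deep (x), 180 wide (y), 115 high, fixed. Origin: on the floor panel at the middle of its front edge; its x points into the cabinet (away from the robot), y along the front to the left, z up.
- tray (a joint): How far the pull-out tray is out of the cabinet (m): 0 closed, 0.17 at its stop. Slides along the cabinet's -x with about 3 N of drag and stays where it is left; counts as at its stop from 0.164. Front panel 176 wide, its top edge 104 above the floor panel; side walls 50 high. Closed, the tub in it is hidden under the cabinet top.
- handle (a point): Middle of the tray's bar handle: a level round steel bar, 10 thick, 100 long along the cabinet's y, at 86 above the floor panel. Its centre line is 42 in front of the tray's front panel (37 free between bar and panel), open from above and below. Axes as the cabinet's; moves with the tray.
- mouth (a point): Centre of the steel tub's mouth, in the top face of its rim, 85 above the floor panel; axes as the cabinet's. The tub is 90 across and part of the tray; this point lies 142 along the cabinet's +x from the handle bar. The mouth is a 49 hole in a rim plate 5 thick with two opposite notches; below the plate the tub is hollow, 65 across.
- notch (a point): Middle of one of the two notches, in the rim's top face, 34 from the mouth's centre along the mouth's +y; the other lies opposite. Each is 14 wide and runs radially right across the rim plate. Lid lugs go down through them and then turn only clockwise seen from above: free for about 70 degrees, then the sprung lock tongue, then a hard end near 95 degrees.
- lid: Aluminium bayonet lid, 0.08 to 0.17 kg, right way up on the floor panel. Origin: centre of its underside, z up. Spigot 42 across, 13.5 high; at its foot two opposite lugs along the lid's x, 59 tip to tip, 9 wide, 6 high; above, a flange 72 across, 4 thick (13.5 to 17.5 above the origin), with an upright bar grip on it. The same turned by 180 degrees.
- lid_grip (a point): Middle of the lid's bar grip, 36 above the lid's origin; axes as the lid's. The bar is 50 long along the lid's x, the way of the lugs, 12 thick (y), from 17.5 to 51 above the lid's origin. The lid enters with its x along the mouth's y; seated, flange on rim, the lid's origin is 13.5 below the mouth point. Play when turned: 2.5 up and down, 3 sideways.
- lug (a point): Tip of one of the lid's two lugs, 30 along the lid's x from its axis, 3 above its underside; the other lies opposite. Axes as the lid's.
- click (a joint): Sprung lock tongue inside the tub, hidden (m): 0 up, grows as a lid lug presses it down (about 4 N for 1.5 mm, 2.5 mm in all), reached when the lid has been turned about 70 to 80 degrees clockwise from the notches. Pressed 0.8 mm or more is the lock click.
- jar: Bystander: green glass jar with gold metal lid, 64 across, 115 high, standing. Origin: centre of its underside.
- tealight1: Bystander: empty aluminium tealight cup, 39 across, 16 high. Origin: centre of its underside.
- tealight2: Bystander: a second tealight cup, same size.
- punnet: Bystander: folded clear plastic berry punnet lying flat, 110 x 160, 20 high. Origin: centre of its underside.
There are look-alikes about, which are no part of the job. What is meant by the lid is not turquoise or yellow, and is the smaller of those in its own colour.

How it is judged:
By the outcome, as a careful person would: the job done as asked, in the order asked, and still so for the second after the job is handed in, while the arm keeps its last pose, push and grip.
It also fails if it takes over 58 s, if anything falls off the work surface, if the arm or the gripper's body presses on something with over 40 N, if the wrist force passes 120 N, or if a joint passes its speed limit or range.

### The arm

A 7-joint arm with a two-finger parallel gripper is mounted at the origin on the work surface. World frame = base frame: x ahead of the robot, y to its left, z up, the work surface at z = 0. Lengths are in m, angles in rad, forces in N, time in s.
With the tool pointing down it reaches from about 0.425 to 1.025 m from the base axis. Payload 3.6 kg.
Tool frame: the origin (TCP) lies between the finger pads; the fingertips stand 19 mm ahead of it and the grasp point (between the pads) is the TCP; z points along the fingers, y is the direction in which the jaws open and shut (so a half turn about z gives the same grasp; the last joint's range is limited). The gripper opens to 85 mm and grips with 20 to 120 N. Pads are 22 mm wide; open, the fingers measure 114 mm over their backs; the gripper's body (76 mm by 85 mm) begins 54 mm behind the grasp point. The pads swing forward as they close: fully open they stand 13 mm farther back than shut.
Start: joints at [-1.224, 0.591, 0.048, 1.609, -0.033, 0.943, -0.034], TCP at [0.309, 0.656, 0.224] pointing down, gripper open.
Joint ranges: [-2.69, 2.69], [-0.47, 2.24], [-1.27, 1.36], [0.19, 2.51], [-1.53, 4.68], [0.08, 2.07], [-3.09, 3.09]. Speed limits (rad/s): [2.57, 2.57, 3.14, 3.14, 3.14, 3.14, 3.14].

### API

Orientations are given as a 3x3 rotation matrix whose columns are the frame's x, y, z axes.
In Python, from cell import readout, snapshot, arm gives the robot as it stands. The module is installed in compiled form; this text tells all that it offers.
- The arm moves only by the tool arm_command, never from a script. Its argument "plan" is text: rows parted by semicolons, each of 7 numbers parted by spaces: the turn, a rotation vector about the tool's x, y, z normalised to -1 to 1, where 1 is 45 degrees, then the shift along the tool's x, y, z normalised to -1 to 1, where 1 is 0.15 m, then the opening, from -1 (shut) to 1 (fully open). A call has 1 to 10 rows; each row is the pose to reach, as a shift and turn from the pose measured when the call began, along the tool's axes at that moment; what a row does not reach only later rows make up. A row lasts 1/12 s, in which the tool goes at most 41.7 mm and 7.16 degrees, less where a joint would pass 70% of its speed; a pose out of reach is approached as far as the arm can. A call with a number of a shift or a turn outside -1 to 1 is refused whole. A call with a gripper value outside its range is refused whole. The fingers move at their own pace and stop on an object; the grip force is fixed at half the most. Time passes only in rows, so rows that repeat a pose let the fingers close. It gives the time, the measured TCP pose, the force and the opening at its end, in the units of the state.
- readout.state(): the state, without advancing time (a new reading comes with each control period).
- snapshot(name): name is "scene" or "top"; returns a dict with "color" (480x640x3 uint8, red, green, blue), "intrinsics" (3x3 intrinsics, pixels), "R" (3x3) and "t" (3): a world point X has camera coordinates R X + t. Camera axes: x right, y down, z forward; pixel columns grow to the right and rows downward; lengths in m; the calibration is good to about 2 mm. A picture is of the moment at which its call begins. There is no depth.
- arm.sign_off(): hands the job in, once; it reports no verdict.
The state is a dict: "time_s": time; "joint_pos": joint angles; "qd": joint speeds; "tau": joint torques, N m; "tool_pos": TCP position; "eef_rot": TCP orientation; "contact_force": force on the tool from outside, world axes, zero at the start; "moment": the same for the moment, N m; "grip_width": finger opening in m.
Only numpy, scipy, OpenCV 4.12 (cv2) and the standard library are available. Lean on these libraries where they do the work, as an engineer would, in place of code of your own. Each camera call takes 0.05 s, during which the arm holds its last target.

## Working session

There is one attempt and no reset: what is moved stays moved. The work goes in short steps, Python scripts to look and compute and a tool call to move; the robot and the scene stay as the last step left them, time stands still between calls to the robot, and variables do not carry over. Pictures are saved under pics/ and viewed, and the job is handed in when it is done.

Besides the shell and the picture viewer there is one more tool, called after ">>>" by a JSON object that holds its "name" and its "arguments", one argument or row to a line. arm_command: Moves the arm, as the interface text tells. Scaled input: -1 to 1 covers 0.15 m each way for a shift and 45 degrees each way for a turn. Its arguments: {"type":"object","properties":{"plan":{"type":"string"}},"required":["plan"]}

```bash
mkdir -p pics
python3 - <<'E'
from cell import readout, snapshot, arm
import cv2,numpy as np
s=readout.state()
for k,v in s.items(): print(k,np.round(v,4).tolist())
for n in("scene","top"):
    d=snapshot(n); cv2.imwrite(f"pics/{n}0.png",d["color"][:,:,::-1]); print(n,d["intrinsics"],d["R"],d["t"])
    np.savez(f"cam_{n}.npz",K=d["intrinsics"],R=d["R"],t=d["t"])
E
```

```text
time_s 0.0
joint_pos [-1.2245, 0.5921, 0.0483, 1.6098, -0.0333, 0.9427, -0.0337]
qd [-0.0007, -0.0009, 0.0013, 0.0007, 0.0017, -0.0004, 0.0009]
tau [0.0005, -54.8691, 1.5469, -19.812, 0.0094, 0.0087, 0.0]
tool_pos [0.3083, 0.6553, 0.2229]
eef_rot [[-0.9049, 0.4257, -0.0008], [0.4257, 0.9049, -0.0021], [-0.0001, -0.0022, -1.0]]
contact_force [-0.3751, -0.3777, -0.1151]
moment [-0.003, 0.0543, -0.0089]
grip_width 0.0852
scene [[458.45841849   0.         312.51628673]
 [  0.         458.45841849 239.63686918]
 [  0.           0.           1.        ]] [[-0.77784786  0.62845081  0.00151234]
 [ 0.5087017   0.63104106 -0.58567035]
 [-0.36901936 -0.4547931  -0.81054793]] [ 0.41944874 -0.27653061  1.24102021]
top [[492.27145879   0.         317.76597123]
 [  0.         492.27145879 245.70006618]
 [  0.           0.           1.        ]] [[ 0.09496822 -0.99545832  0.00661671]
 [-0.9710051  -0.09409607 -0.2197613 ]
 [ 0.21938582  0.01444548 -0.97553123]] [-0.00632914  0.57710875  1.04726202]
```

View pics/scene0.png

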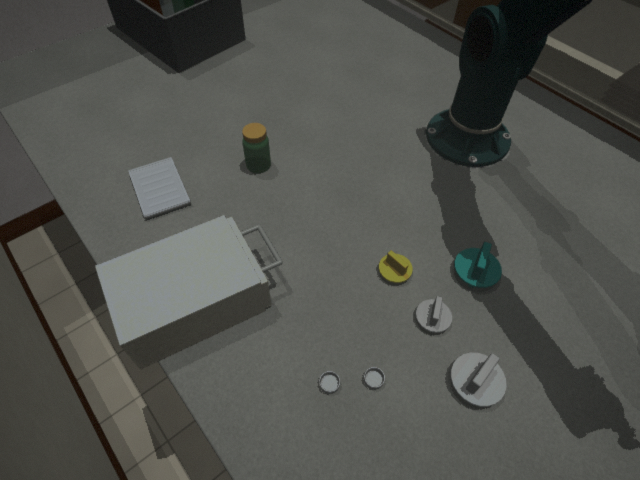

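View pics/top0.png

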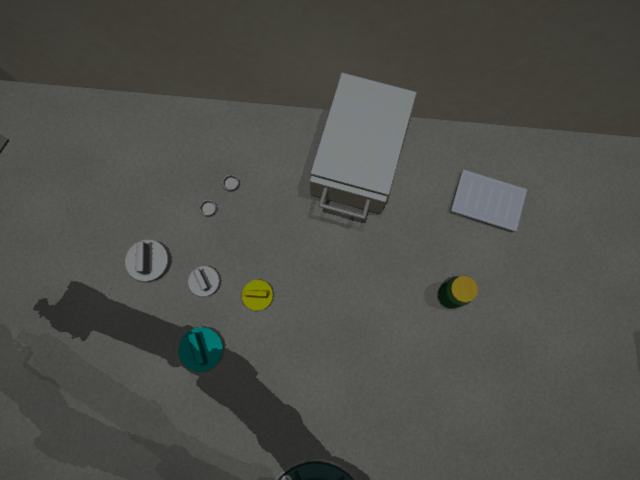

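Lid candidates (top view): small grey (204,281), large grey (147,260), yellow (257,294) and turquoise (201,349). The small grey one fits, because it is not turquoise or yellow and is the smaller of the two in its colour. I'll confirm that with crops.

Run:
```python
import cv2,numpy as np
t=cv2.imread("pics/top0.png"); s=cv2.imread("pics/scene0.png")
def crop(im,x,y,w,h,k,n): cv2.imwrite(f"pics/{n}.png",np.clip(cv2.resize(im[y:y+h,x:x+w],None,fx=k,fy=k,interpolation=cv2.INTER_CUBIC)*1.4,0,255).astype(np.uint8))
crop(t,120,230,120,75,6,"c_lid_top"); crop(t,300,60,130,170,3.5,"c_cab_top")
crop(s,400,280,120,130,4.5,"c_lid_sc"); crop(s,90,200,200,160,4,"c_cab_sc")
```

```text
(no output)
```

View pics/c_lid_top.png

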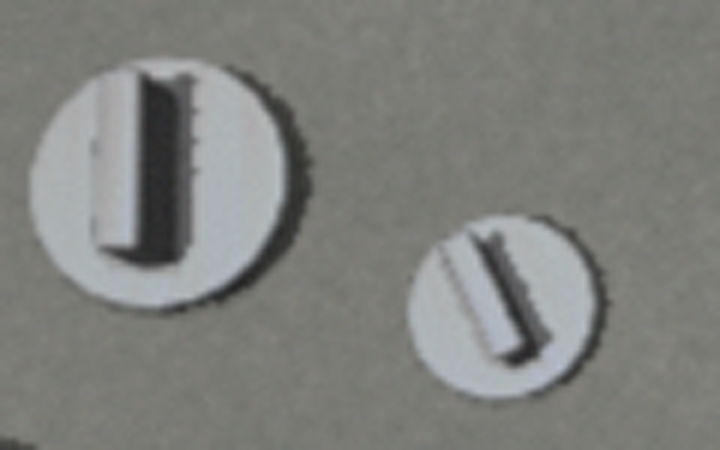

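View pics/c_cab_top.png

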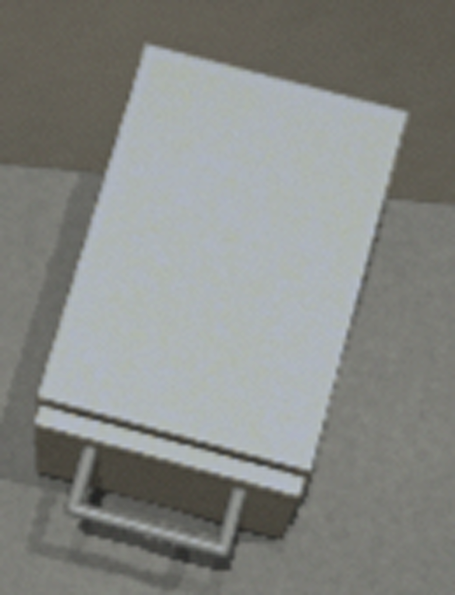

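View pics/c_lid_sc.png

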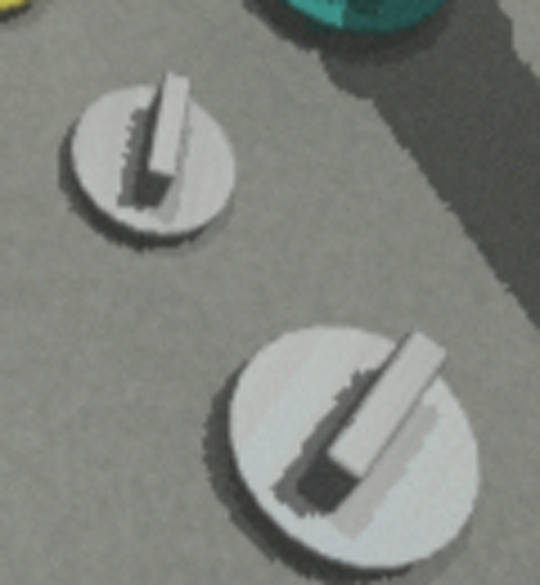

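View pics/c_cab_sc.png

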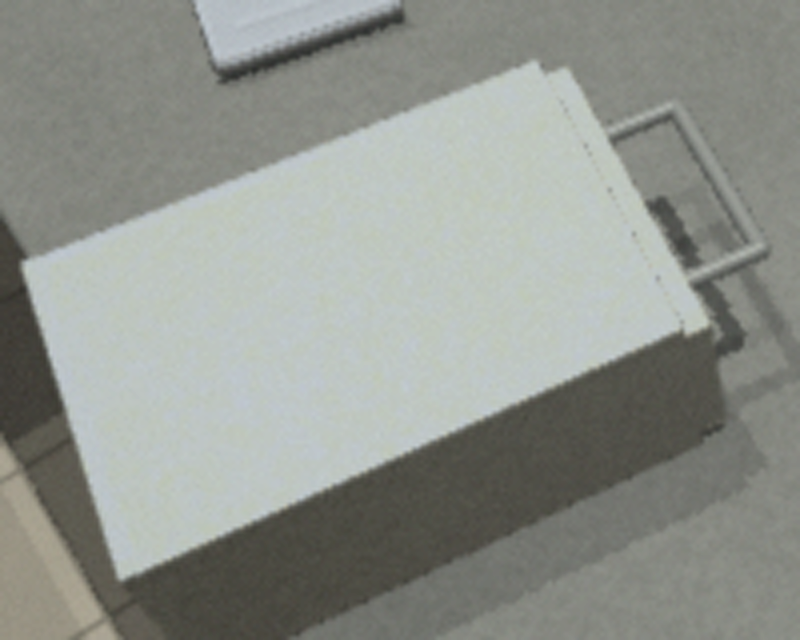

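Both crops show two grey lids. The target is the smaller one (top ~(204,281), scene ~(434,315)), with its bar running from upper left to lower right. Next I fit the poses.

```bash
cat > h.py <<'E'
import numpy as np
from scipy.optimize import least_squares
from cell import readout, snapshot, arm
import cv2
C={n:np.load(f"cam_{n}.npz") for n in("scene","top")}
def proj(n,X):
    c=C[n]; X=np.atleast_2d(X); p=(c["R"]@X.T).T+c["t"]; p=p@c["K"].T; return p[:,:2]/p[:,2:]
def tw(pose,P):
    x,y,z,a=pose; c,s=np.cos(a),np.sin(a); P=np.atleast_2d(P)
    return P@np.array([[c,s,0],[-s,c,0],[0,0,1]])+[x,y,z]
def fit(obs,p0,fixz=None):
    # obs: list (cam, localpt, px)
    def f(p):
        q=list(p) if fixz is None else [p[0],p[1],fixz,p[2]]
        return np.concatenate([(proj(n,tw(q,l))-np.array(u)).ravel() for n,l,u in obs])
    r=least_squares(f,p0,loss="soft_l1"); return r.x,r.fun.reshape(-1,2)
def snap(n,name,x=0,y=0,w=640,h=480,k=1.0,g=1.4):
    im=snapshot(n)["color"][y:y+h,x:x+w,::-1]
    cv2.imwrite(f"pics/{name}.png",np.clip(cv2.resize(im,None,fx=k,fy=k,interpolation=cv2.INTER_CUBIC).astype(float)*g,0,255).astype(np.uint8))
E
python3 - <<'E'
from h import *
np.set_printoptions(precision=4,suppress=True)
D,W,H=.26,.09,.115
T=lambda l,ps:[("top",a,b) for a,b in zip(l,ps)]
S=lambda l,ps:[("scene",a,b) for a,b in zip(l,ps)]
cor=[[D,W,H],[D,-W,H],[0,W,H],[0,-W,H]]
o=T(cor,[(342,72.6),(416,92.3),(311.4,174.6),(388.3,194)])+S(cor,[(120.5,345),(95.8,265.5),(260.5,282.5),(225,215.8)])
p,r=fit(o,[.7,0,0,0]); print("cab",p,r.tolist())
p2,r=fit(o,[.7,0,0],fixz=0.0); print(p2,r.tolist())
# handle ends
hh=[[0,.048,0],[0,-.048,0]]
o=T(hh,[(320.6,205.7),(364.3,217.1)])+S(hh,[(280.5,262),(259.5,226.5)])
h,r=fit(o,[.6,0,.09,0]); print("handle",h,r.tolist())
b=[[ .025,.006,.051],[.025,-.006,.051],[-.025,-.006,.051],[-.025,.006,.051],[0,0,.0175]]
tp=[(120+a/6,230+c/6) for a,c in[(440,245),(470,232),(522,350),(490,362),(505,306)]]
sp=[(400+a/4.5,280+c/4.5) for a,c in[(168,72),(188,78),(172,178),(150,172),(153,161)]]
# first guess: top pts 0,1 = end A; match unknown: print rays
def ray(n,u,z):
    c=C[n];d=c["R"].T@np.linalg.solve(c["K"],[*u,1]);o=-c["R"].T@c["t"];return o+d*(z-o[2])/d[2]
print("top",[ray("top",u,z) for u,z in zip(tp,[.051]*4+[.0175])])
print("sc",[ray("scene",u,z) for u,z in zip(sp,[.051]*4+[.0175])])
E
```

```text
cab [ 0.7104 -0.0082 -0.0035 -0.1872] [[-0.3436334798340681, 0.6130606721478244], [0.20908034134942, 0.566518565741049], [-0.977181485385529, -1.0222514272252852], [0.1794264666426102, 1.1422782047919213], [-0.43217416023135513, 0.21513210131649885], [-0.14618094658773373, 0.3308350253828962], [0.1966916626163311, -0.1918956077690268], [-0.7406773443117629, -0.5453483796441105]]
[ 0.71   -0.0069 -0.1869] [[-0.8673875907654178, -0.12260284931511478], [-0.084645933962463, -0.13653128750186738], [-1.5918587831769173, -1.4645316335243308], [-0.1823915342462783, 0.7420616716561597], [-0.5462351911871224, -0.16273049023635622], [-0.37253724788544673, -0.30007301730057634], [0.6285931518274879, -0.8194881988962379], [-0.5054479556741853, -1.3356638232943112]]
handle [ 0.6539  0.0029  0.0854 -0.178 ] [[0.37567590634466796, 0.26581162432876226], [-2.126665709291501, -0.0032930311498375886], [-0.517492296633236, -1.0233742681048739], [-0.02284577148139988, 0.5609967166080878]]
top [array([0.4931, 0.323 , 0.051 ]), array([0.4991, 0.3125, 0.051 ]), array([0.4567, 0.2866, 0.051 ]), array([0.4512, 0.2978, 0.051 ]), array([0.4769, 0.3033, 0.0175])]
sc [array([0.4594, 0.2902, 0.051 ]), array([0.4549, 0.2976, 0.051 ]), array([0.4962, 0.3255, 0.051 ]), array([0.5013, 0.3178, 0.051 ]), array([0.4784, 0.3083, 0.0175])]
```

```bash
cat >> h.py <<'E'
def need(pos,yaw_y=None):
    """shift and turn in tool axes, normalised. yaw_y: wanted world angle (deg) of the tool's y axis, tool down"""
    s=readout.state(); R=np.array(s["eef_rot"]); p=np.array(s["tool_pos"])
    d=R.T@(np.array(pos)-p)/.15
    from scipy.spatial.transform import Rotation as Ro
    y0=np.degrees(np.arctan2(R[1,1],R[0,1])); yw=y0 if yaw_y is None else yaw_y
    a=np.radians(yw); yv=np.array([np.cos(a),np.sin(a),0]); zv=np.array([0,0,-1.]); Rt=np.stack([np.cross(yv,zv),yv,zv],1)
    rv=np.degrees(Ro.from_matrix(R.T@Rt).as_rotvec())/45
    print("t %.2f pos %s yaw_y %.2f tilt %.2f grip %.4f F %s M %s"%(s["time_s"],np.round(p,4),y0,np.degrees(np.arccos(min(1,-R[2,2]))),s["grip_width"],np.round(s["contact_force"],1),np.round(s["moment"],2)))
    print(" turn",np.round(rv,3)," shift",np.round(d,4)," q",np.round(s["joint_pos"],2))
E
python3 -c "
from h import *
need([.654,.003,.2],-10.7)"
```

```text
t 0.10 pos [0.3083 0.6553 0.2229] yaw_y 64.81 tilt 0.12 grip 0.0854 F [ 0.   0.3 -0.2] M [ 0.06 -0.    0.03]
 turn [-0.002  0.002  1.678]  shift [-3.9365 -2.9538  0.1594]  q [-1.22  0.59  0.05  1.61 -0.03  0.94 -0.03]
```

>>> {"name": "arm_command", "arguments": {
  "plan": "0 0 0.42 -0.98 -0.74 0 -0.2;0 0 0.42 -0.98 -0.74 0 -0.2;0 0 0.42 -0.98 -0.74 0 -0.2;0 0 0.42 -0.98 -0.74 0 -0.2;0 0 0.42 -0.98 -0.74 0 -0.2;0 0 0.42 -0.98 -0.74 0 -0.2"
}}

```text
time_s: 0.6
tool_pos: [0.3983, 0.4849, 0.2229]
eef_rot: [[-0.711, 0.703, 0.0], [0.703, 0.711, -0.007], [-0.005, -0.005, -1.0]]
contact_force: [1.0, 0.3, 0.5]
grip_width: 0.0345
```

```bash
python3 -c "
from h import *
need([.654,.003,.2],-10.7)"
```

```text
t 0.60 pos [0.3983 0.4849 0.2229] yaw_y 45.35 tilt 0.41 grip 0.0345 F [1.  0.3 0.5] M [-0.01 -0.02  0.03]
 turn [-0.002  0.009  1.246]  shift [-3.4697 -1.0868  0.1761]  q [-1.06  0.47  0.15  1.84 -0.09  0.84 -0.08]
```

>>> {"name": "arm_command", "arguments": {
  "plan": "0 0 0.42 -1 -0.31 0.05 -0.2;0 0 0.42 -1 -0.31 0.05 -0.2;0 0 0.42 -1 -0.31 0.05 -0.2;0 0 0.42 -1 -0.31 0.05 -0.2;0 0 0.42 -1 -0.31 0.05 -0.2"
}}

```text
time_s: 1.02
tool_pos: [0.4769, 0.3366, 0.2162]
eef_rot: [[-0.434, 0.901, 0.002], [0.901, 0.434, -0.013], [-0.013, -0.004, -1.0]]
contact_force: [0.6, -1.0, 0.0]
grip_width: 0.0342
```

```bash
python3 -c "
from h import *
need([.654,.003,.2],-10.7)"
```

```text
t 1.02 pos [0.4769 0.3366 0.2162] yaw_y 25.73 tilt 0.78 grip 0.0342 F [ 0.6 -1.   0. ] M [-0.09 -0.03 -0.  ]
 turn [0.001 0.018 0.81 ]  shift [-2.5146  0.0983  0.1407]  q [-0.89  0.44  0.26  1.95 -0.14  0.78 -0.11]
```

>>> {"name": "arm_command", "arguments": {
  "plan": "0 0 0.4 -1 0.04 0.05 -0.2;0 0 0.4 -1 0.04 0.05 -0.2;0 0 0.4 -1 0.04 0.05 -0.2;0 0 0.4 -1 0.04 0.05 -0.2;0 0 0.4 -1 0.04 0.05 -0.2"
}}

```text
time_s: 1.43
tool_pos: [0.5513, 0.1953, 0.211]
eef_rot: [[-0.123, 0.992, 0.006], [0.992, 0.123, -0.018], [-0.019, 0.003, -1.0]]
contact_force: [0.6, -1.0, 0.9]
grip_width: 0.0339
```

```bash
python3 -c "
from h import *
need([.654,.003,.2],-10.7)"
```

```text
t 1.43 pos [0.5513 0.1953 0.211 ] yaw_y 7.08 tilt 1.10 grip 0.0339 F [ 0.6 -1.   0.9] M [-0.05  0.   -0.04]
 turn [0.008 0.023 0.395]  shift [-1.3549  0.5216  0.1004]  q [-0.69  0.45  0.36  1.95 -0.19  0.77 -0.1 ]
```

>>> {"name": "arm_command", "arguments": {
  "plan": "0.01 0.02 0.39 -0.9 0.35 0.05 -0.2;0.01 0.02 0.39 -0.9 0.35 0.05 -0.2;0.01 0.02 0.39 -0.9 0.35 0.05 -0.2;0.01 0.02 0.39 -0.9 0.35 0.05 -0.2;0.01 0.02 0.39 -0.9 0.35 0.05 -0.2"
}}

```text
time_s: 1.85
tool_pos: [0.6233, 0.0599, 0.2066]
eef_rot: [[0.191, 0.982, 0.002], [0.982, -0.191, -0.008], [-0.007, 0.003, -1.0]]
contact_force: [0.1, -1.3, -0.7]
grip_width: 0.0342
```

```bash
python3 -c "
from h import *
need([.654,.003,.16],-10.7)"
```

```text
t 1.85 pos [0.6233 0.0599 0.2066] yaw_y -11.01 tilt 0.46 grip 0.0342 F [ 0.1 -1.3 -0.7] M [-0.05 -0.04 -0.02]
 turn [ 0.004  0.009 -0.007]  shift [-0.3307  0.2725  0.314 ]  q [-0.47  0.52  0.43  1.87 -0.28  0.81 -0.09]
```

>>> {"name": "arm_command", "arguments": {
  "plan": "0 0.01 0 -0.33 0.27 0.3 -0.2;0 0.01 0 -0.33 0.27 0.3 -0.2;0 0.01 0 -0.33 0.27 0.3 -0.2;0 0.01 0 -0.33 0.27 0.3 -0.2;0 0.01 0 -0.33 0.27 0.3 -0.2"
}}

```text
time_s: 2.27
tool_pos: [0.6534, 0.0049, 0.1615]
eef_rot: [[0.19, 0.982, 0.002], [0.982, -0.19, 0.001], [0.002, 0.002, -1.0]]
contact_force: [-0.6, 0.8, -0.1]
grip_width: 0.0339
```

```bash
python3 -c "
from h import *
need([.654,.003,.086],-10.7)
snap('top','t1',270,60,180,180,4); snap('scene','s1',170,140,200,150,4)"
```

```text
t 2.27 pos [0.6534 0.0049 0.1615] yaw_y -10.96 tilt 0.14 grip 0.0339 F [-0.6  0.8 -0.1] M [0.01 0.01 0.03]
 turn [ 0.002 -0.002 -0.006]  shift [-0.0125  0.0052  0.5033]  q [-0.34  0.6   0.39  1.84 -0.32  0.76  0.03]
```

View pics/t1.png

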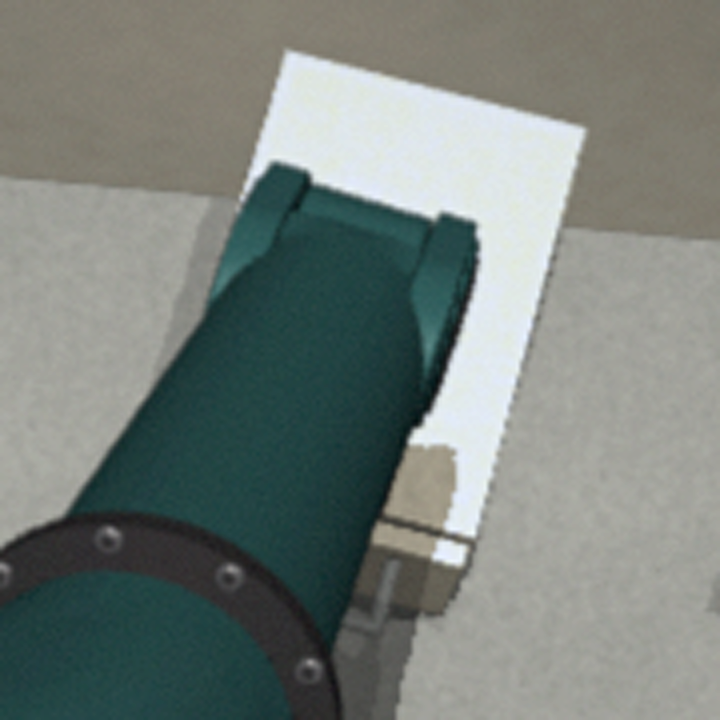

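View pics/s1.png

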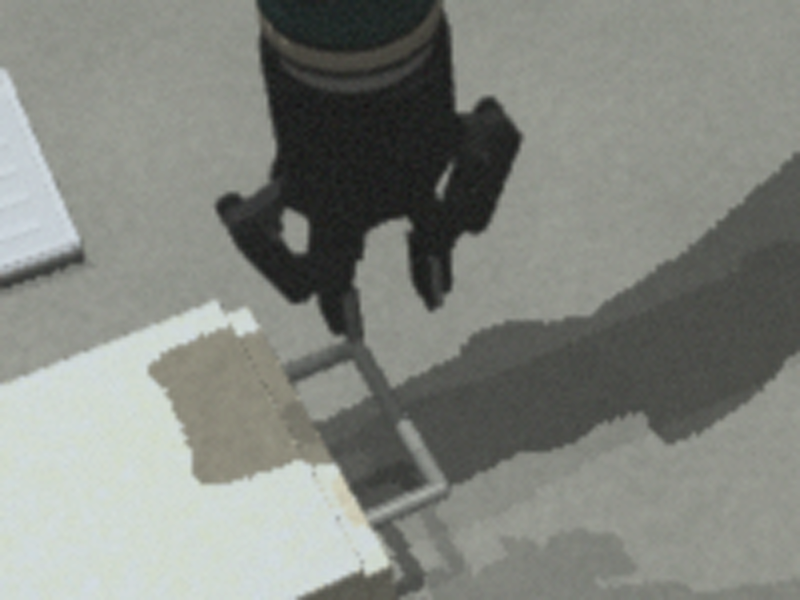

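Run:
```python
from h import *
s=readout.state();R=np.array(s["eef_rot"]);p=np.array(s["tool_pos"])
c=C["scene"];o=-c["R"].T@c["t"]
for nm,(a,b) in dict(elbowTop=(232,195),elbowL=(218,205),linklow=(298,302),linkmid=(255,255),tipL=(335,332),padtip=(358,335),rElbow=(520,135),rlow=(480,232),rtip=(435,308)).items():
    u=[170+a/4,140+b/4,1];d=c["R"].T@np.linalg.solve(c["K"],u)
    for off in(-.011,.011):
        k=(R[:,0]@(p-o)+off)/(R[:,0]@d); q=R.T@(o+k*d-p); print(nm,off,np.round(q*1000,1))
```

```text
elbowTop -0.011 [ -11.    58.5 -109. ]
elbowTop 0.011 [  11.    63.6 -132.9]
elbowL -0.011 [ -11.    65.2 -106.3]
elbowL 0.011 [  11.    70.  -130.3]
linklow -0.011 [-11.   39.  -26.9]
linklow 0.011 [ 11.   44.9 -54.3]
linkmid -0.011 [-11.   54.1 -68.2]
linkmid 0.011 [ 11.   59.4 -93.8]
tipL -0.011 [-11.   24.    4.3]
tipL 0.011 [ 11.   30.5 -24.4]
padtip -0.011 [-11.   12.9  13.2]
padtip 0.011 [ 11.   20.  -15.9]
rElbow -0.011 [-11.  -76.2 -79.8]
rElbow 0.011 [  11.   -65.5 -105. ]
rlow -0.011 [-11.  -53.9 -25.6]
rlow 0.011 [ 11. -44. -53.]
rtip -0.011 [-11.  -27.7  16.3]
rtip 0.011 [ 11.  -19.  -12.9]
```

The link knuckles clear the panel (at y ≈ 40 mm they sit about 30 mm above the TCP). I'll descend to z ≈ 0.091 and close on the bar.

>>> {"name": "arm_command", "arguments": {
  "plan": "0 0 0 -0.01 0 0.2 -0.2;0 0 0 -0.01 0 0.35 -0.2;0 0 0 -0.01 0 0.46 -0.2;0 0 0 -0.01 0 0.47 -0.2;0 0 0 -0.01 0 0.47 -0.2"
}}

```text
time_s: 2.78
tool_pos: [0.653, 0.0068, 0.0916]
eef_rot: [[0.185, 0.983, 0.002], [0.983, -0.185, 0.003], [0.003, 0.002, -1.0]]
contact_force: [-0.1, 0.8, -0.5]
grip_width: 0.0341
```

>>> {"name": "arm_command", "arguments": {
  "plan": "0 0 0 0 0 0 -1;0 0 0 0 0 0 -1;0 0 0 0 0 0 -1;0 0 0 0 0 0 -1;0 0 0 0 0 0 -1"
}}

```text
time_s: 3.2
tool_pos: [0.6535, 0.0068, 0.0924]
eef_rot: [[0.185, 0.983, 0.004], [0.983, -0.185, 0.003], [0.003, 0.003, -1.0]]
contact_force: [-1.0, -0.4, 0.3]
grip_width: 0.0001
```

```bash
python3 -c "
from h import *
need([.654,.003,.09],-10.7)"
```

```text
t 3.20 pos [0.6535 0.0068 0.0924] yaw_y -10.69 tilt 0.26 grip 0.0001 F [-1.  -0.4  0.3] M [-0.   -0.03  0.01]
 turn [ 0.004 -0.004  0.   ]  shift [-0.0243  0.0079  0.0162]  q [-0.31  0.69  0.34  1.88 -0.37  0.64  0.08]
```

```bash
python3 -c "
from h import *
snap('scene','s2',190,160,130,100,6,1.8)"
```

```text
(no output)
```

View pics/s2.png

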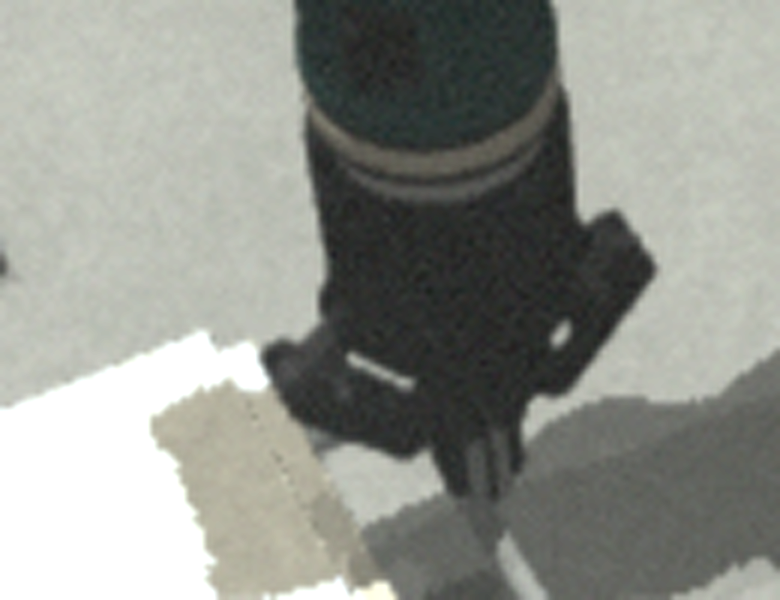

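```bash
python3 - <<'E'
from h import *
s=readout.state();R=np.array(s["eef_rot"]);p=np.array(s["tool_pos"])
for v in [(0,0,0),(0,0,.019),(.011,0,.019),(-.011,0,.019),(.011,.007,.019),(.011,-.007,.019),(.011,0,-.02)]:
    q=proj("scene",p+R@np.array(v))[0]; print(v,(q-[190,160])*6)
for e in((0,.05,0),(0,-.05,0),(0,0,0)): print("bar",(proj("scene",tw([.6541,.0030,.0855,-.187],e))[0]-[190,160])*6)
E
python3 -c "
from h import *
snap('scene','s2b',250,215,60,60,10,2.5); snap('top','t2b',330,190,60,50,12,2)"
```

```text
(0, 0, 0) [483.35531112 495.92608181]
(0, 0, 0.019) [487.34940617 528.46331894]
(0.011, 0, 0.019) [501.20095661 551.91254293]
(-0.011, 0, 0.019) [473.66520165 505.29739406]
(0.011, 0.007, 0.019) [482.46471906 559.96340655]
(0.011, -0.007, 0.019) [519.85843895 543.89552002]
(0.011, 0, -0.02) [493.28840314 484.32480182]
bar [541.14919263 611.09469574]
bar [415.37729425 398.01086882]
bar [476.51854239 501.59689483]
```

View pics/s2b.png

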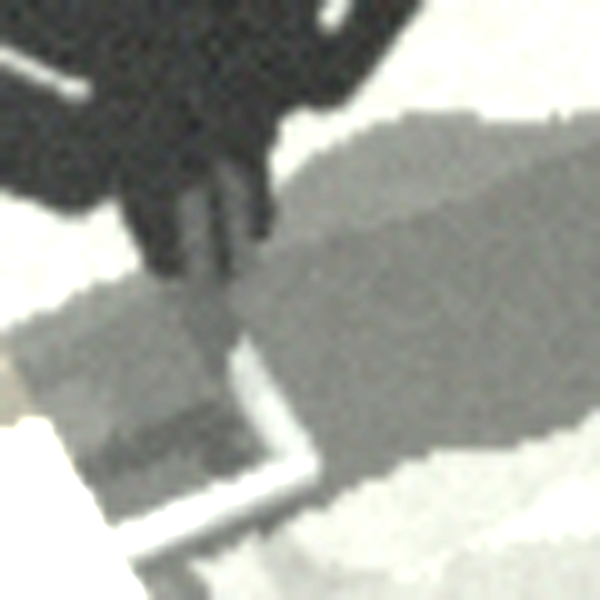

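View pics/t2b.png

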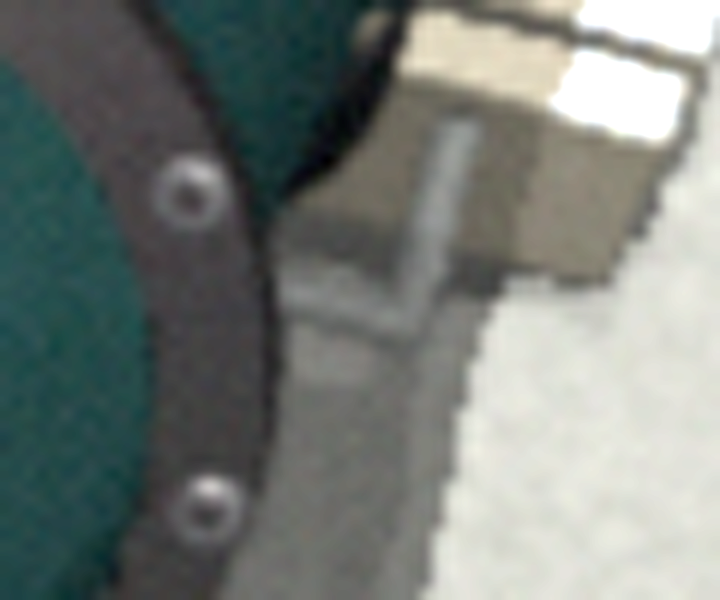

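Run:
```python
from h import *
s=readout.state();R=np.array(s["eef_rot"]);p=np.array(s["tool_pos"])
c=C["scene"];o=-c["R"].T@c["t"]; print("cam",o)
for nm,(a,b) in dict(tip=(490,500),tipR=(520,470),elbowL=(262,355),elbowLow=(295,410),linklow=(410,458),rElbow=(655,265),rlow=(570,390)).items():
    u=[190+a/6,160+b/6,1];d=c["R"].T@np.linalg.solve(c["K"],u)
    for off in(-.011,0,.011):
        k=(R[:,0]@(p-o)+off)/(R[:,0]@d); q=R.T@(o+k*d-p); print(nm,off,np.round(q*1000,1))
```

```text
cam [0.92489938 0.4753067  0.84331623]
tip -0.011 [-11.   -5.9  19.7]
tip 0 [ 0.  -2.   3.5]
tip 0.011 [ 11.    2.  -12.6]
tipR -0.011 [-11. -18.  10.]
tipR 0 [  0.  -13.8  -6. ]
tipR 0.011 [ 11.   -9.6 -21.9]
elbowL -0.011 [-11.   60.9 -99.6]
elbowL 0 [   0.    63.4 -113.2]
elbowL 0.011 [  11.    65.9 -126.9]
elbowLow -0.011 [-11.   54.4 -68.3]
elbowLow 0 [ -0.   57.1 -82.6]
elbowLow 0.011 [ 11.   59.7 -96.9]
linklow -0.011 [-11.   20.  -21.2]
linklow 0 [ -0.   23.4 -36.5]
linklow 0.011 [ 11.   26.8 -51.7]
rElbow -0.011 [-11.  -71.9 -68. ]
rElbow 0 [ -0.  -66.5 -82.3]
rElbow 0.011 [ 11.  -61.2 -96.6]
rlow -0.011 [-11.  -38.7 -22. ]
rlow 0 [  0.  -34.1 -37.3]
rlow 0.011 [ 11.  -29.5 -52.5]
```

```bash
python3 - <<'E'
from h import *
print(proj("scene",[0,0,0]),proj("scene",[0,0,.03]),[proj("scene",[.1*np.cos(a),.1*np.sin(a),0.0])[0].round() for a in (0,1.57,3.14,-1.57)])
E
python3 -c "
from h import *
snap('scene','s3',0,0,640,480,1.25,1.3)"
```

```text
[[467.4692891  137.48076747]] [[470.58319857 128.81864452]] [array([443., 154.]), array([497., 158.]), array([491., 122.]), array([440., 119.])]
```

View pics/s3.png

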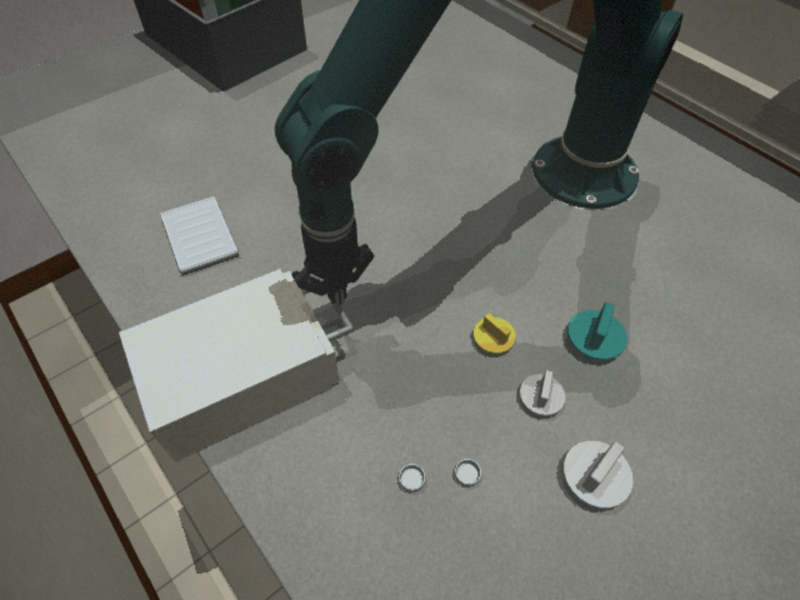

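>>> {"name": "arm_command", "arguments": {
  "plan": "0 0 0 -0.02 0 0 -0.2;0 0 0 -0.02 0 0 -0.2;0 0 0 -0.02 0 0 -0.2;0 0 0 -0.02 0 0.05 -0.2;0 0 0 -0.02 0 0.09 -0.2;0 0 0 -0.02 0 0.12 -0.2;0 0 0 -0.02 0 0.12 -0.2"
}}

```text
time_s: 3.98
tool_pos: [0.6514, 0.004, 0.0721]
eef_rot: [[0.185, 0.983, -0.0], [0.983, -0.185, 0.003], [0.003, -0.001, -1.0]]
contact_force: [0.0, -0.4, 0.3]
grip_width: 0.0339
```

>>> {"name": "arm_command", "arguments": {
  "plan": "0 0 0 0 0 0 -1;0 0 0 0 0 0 -1;0 0 0 0 0 0 -1;0 0 0 0 0 0 -1;0 0 0 0 0 0 -1"
}}

```text
time_s: 4.4
tool_pos: [0.6521, 0.0039, 0.0721]
eef_rot: [[0.185, 0.983, 0.001], [0.983, -0.185, 0.002], [0.002, 0.001, -1.0]]
contact_force: [3.0, -1.2, -4.3]
grip_width: 0.0075
```

The fingers only pinch the top of the bar (7.5 mm opening), so the real fingertips sit about 35 mm higher than the reported TCP implies. The image agrees with that. I'll regrip 10 mm lower.

>>> {"name": "arm_command", "arguments": {
  "plan": "0 0 0 0 0 -0.01 -0.2;0 0 0 0 0 -0.01 -0.2;0 0 0 0 0 0.03 -0.2;0 0 0 0 0 0.06 -0.2;0 0 0 0 0 0.07 -0.2;0 0 0 0 0 0.07 -0.2"
}}

```text
time_s: 4.9
tool_pos: [0.6513, 0.004, 0.0608]
eef_rot: [[0.185, 0.983, -0.001], [0.983, -0.185, 0.002], [0.002, -0.001, -1.0]]
contact_force: [-0.2, 0.3, -0.8]
grip_width: 0.0339
```

>>> {"name": "arm_command", "arguments": {
  "plan": "0 0 0 0 0 0 -1;0 0 0 0 0 0 -1;0 0 0 0 0 0 -1;0 0 0 0 0 0 -1;0 0 0 0 0 0 -1"
}}

```text
time_s: 5.32
tool_pos: [0.6515, 0.0039, 0.0609]
eef_rot: [[0.185, 0.983, -0.0], [0.983, -0.185, 0.002], [0.002, -0.001, -1.0]]
contact_force: [0.9, 0.4, -1.4]
grip_width: 0.008
```

```bash
python3 -c "
from h import *
snap('scene','s4',190,160,130,100,6,1.8)
need([.6521-.17*.9826,.0039+.17*.186,.0611],-10.7)"
```

```text
t 5.37 pos [0.6514 0.0039 0.0608] yaw_y -10.68 tilt 0.13 grip 0.0077 F [ 0.8 -0.6 -1.9] M [ 0.03 -0.1   0.03]
 turn [-0.001 -0.003  0.   ]  shift [ 1.300e-03 -1.129e+00 -7.000e-04]  q [-0.29  0.73  0.32  1.89 -0.39  0.58  0.1 ]
```

View pics/s4.png

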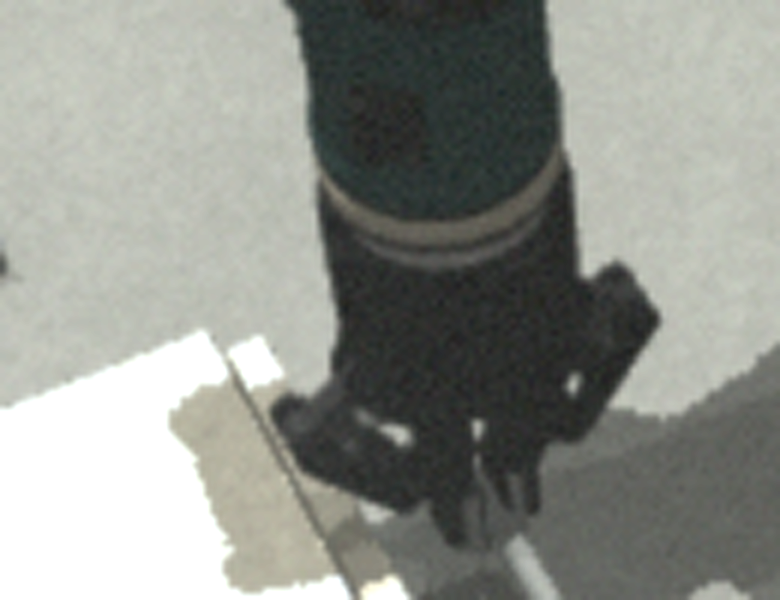

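>>> {"name": "arm_command", "arguments": {
  "plan": "0 0 0 0 -0.05 0 -1;0 0 0 0 -0.12 0 -1;0 0 0 0 -0.2 0 -1;0 0 0 0 -0.28 0 -1;0 0 0 0 -0.36 0 -1;0 0 0 0 -0.44 0 -1;0 0 0 0 -0.52 0 -1;0 0 0 0 -0.6 0 -1;0 0 0 0 -0.68 0 -1;0 0 0 0 -0.74 0 -1"
}}

```text
time_s: 6.2
tool_pos: [0.5416, 0.0245, 0.0609]
eef_rot: [[0.185, 0.983, 0.0], [0.983, -0.185, 0.002], [0.002, -0.0, -1.0]]
contact_force: [4.4, -0.9, -6.8]
grip_width: 0.0077
```

```bash
python3 -c "
from h import *
need([.6515-.17*.9826,.0039+.17*.186,.0611],-10.7)"
```

```text
t 6.20 pos [0.5416 0.0245 0.0609] yaw_y -10.68 tilt 0.10 grip 0.0077 F [ 4.4 -0.9 -6.8] M [-0.2  -0.66  0.04]
 turn [-0.    -0.002  0.001]  shift [ 0.0016 -0.388  -0.0016]  q [-0.33  0.63  0.28  2.14 -0.42  0.42  0.1 ]
```

>>> {"name": "arm_command", "arguments": {
  "plan": "0 0 0 0 -0.07 0 -1;0 0 0 0 -0.14 0 -1;0 0 0 0 -0.21 0 -1;0 0 0 0 -0.27 0 -1;0 0 0 0 -0.32 0 -1;0 0 0 0 -0.36 0 -1;0 0 0 0 -0.38 0 -1;0 0 0 0 -0.4 0 -1;0 0 0 0 -0.41 0 -1"
}}

```text
time_s: 6.95
tool_pos: [0.4886, 0.0344, 0.0609]
eef_rot: [[0.186, 0.982, 0.015], [0.982, -0.186, -0.002], [0.001, 0.016, -1.0]]
contact_force: [15.4, -4.3, -25.3]
grip_width: 0.0074
```

```bash
python3 -c "
from h import *
need([.6515-.17*.9826,.0039+.17*.186,.0611],-10.7)"
```

```text
t 6.95 pos [0.4886 0.0344 0.0609] yaw_y -10.74 tilt 0.89 grip 0.0074 F [ 15.4  -4.3 -25.3] M [-0.89 -2.98  0.05]
 turn [ 0.02  -0.001 -0.001]  shift [ 0.0022 -0.0282 -0.0015]  q [-0.35  0.59  0.25  2.26 -0.45  0.32  0.1 ]
```

>>> {"name": "arm_command", "arguments": {
  "plan": "0 0 0 0 -0.02 0 -1;0 0 0 0 -0.04 0 -1;0 0 0 0 -0.05 0 -1;0 0 0 0 -0.05 0 -1"
}}

```text
time_s: 7.28
tool_pos: [0.489, 0.0343, 0.0609]
eef_rot: [[0.188, 0.982, 0.031], [0.982, -0.187, -0.006], [0.0, 0.031, -1.0]]
contact_force: [13.7, -4.3, -22.1]
grip_width: 0.008
```

```bash
python3 -c "
from h import *
need([.6515-.17*.9826,.0039+.17*.186,.0611],-10.7)"
```

```text
t 7.28 pos [0.489  0.0343 0.0609] yaw_y -10.81 tilt 1.78 grip 0.0080 F [ 13.7  -4.3 -22.1] M [-0.71 -2.57  0.08]
 turn [ 0.04  -0.    -0.002]  shift [ 0.0022 -0.031  -0.0021]  q [-0.35  0.59  0.25  2.27 -0.45  0.3   0.1 ]
```

>>> {"name": "arm_command", "arguments": {
  "plan": "0.04 0 0 0 0.01 0 -0.2;0.04 0 0 0 0.01 0 -0.2;0.04 0 0 0 0.01 0 -0.2;0.04 0 0 0 0.01 -0.2 -0.2;0.04 0 0 0 0.01 -0.5 -0.2;0.04 0 0 0 0.01 -0.8 -0.2;0.04 0 0 0 0.01 -0.9 -0.2"
}}

```text
time_s: 7.87
tool_pos: [0.4852, 0.0349, 0.1991]
eef_rot: [[0.188, 0.982, 0.001], [0.982, -0.188, 0.002], [0.002, 0.001, -1.0]]
contact_force: [0.6, 0.2, 0.0]
grip_width: 0.0342
```

```bash
python3 -c "
from h import *
need([.4765,.3064,.2],-57.6)
snap('scene','s5',150,150,300,220,2.6,1.6)"
```

```text
t 7.87 pos [0.4852 0.0349 0.1991] yaw_y -10.82 tilt 0.12 grip 0.0342 F [0.6 0.2 0. ] M [ 0.03 -0.02  0.05]
 turn [-0.    -0.003  1.04 ]  shift [ 1.7671 -0.3972 -0.0028]  q [-0.54  0.36  0.48  2.17 -0.27  0.66 -0.06]
```

View pics/s5.png

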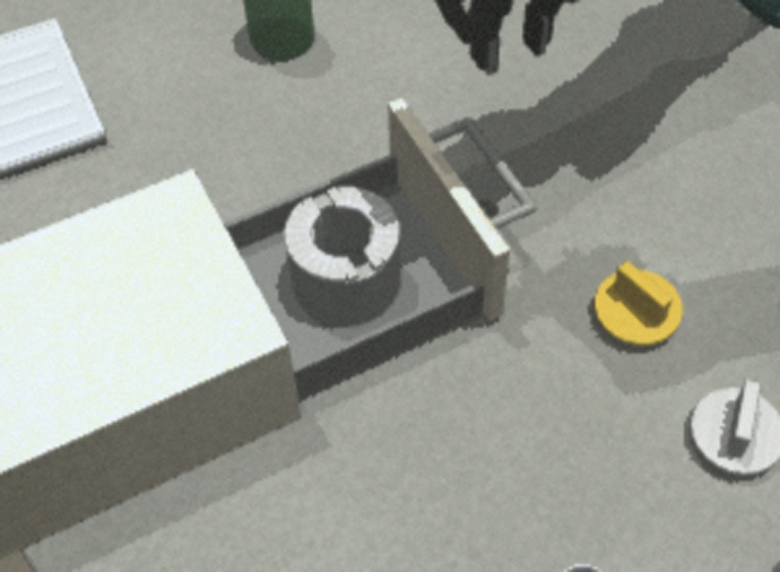

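>>> {"name": "arm_command", "arguments": {
  "plan": "0 0 0.5 0.9 -0.2 0 -0.05;0 0 0.5 0.9 -0.2 0 -0.05;0 0 0.5 0.9 -0.2 0 -0.05;0 0 0.5 0.9 -0.2 0 -0.05;0 0 0.5 0.9 -0.2 0 -0.05"
}}

```text
time_s: 8.33
tool_pos: [0.4804, 0.1791, 0.2012]
eef_rot: [[0.542, 0.84, 0.003], [0.84, -0.542, 0.005], [0.006, -0.0, -1.0]]
contact_force: [-0.0, 0.2, -0.3]
grip_width: 0.0407
```

```bash
python3 -c "
from h import *
need([.4765,.3064,.16],-57.6)"
```

```text
t 8.33 pos [0.4804 0.1791 0.2012] yaw_y -32.81 tilt 0.37 grip 0.0407 F [-0.   0.2 -0.3] M [-0.03  0.02 -0.05]
 turn [-0.002 -0.008  0.551]  shift [ 0.6976 -0.4817  0.2792]  q [-0.88  0.41  0.57  2.12 -0.35  0.7  -0.64]
```

>>> {"name": "arm_command", "arguments": {
  "plan": "0 0 0.55 0.7 -0.48 0.27 -0.05;0 0 0.55 0.7 -0.48 0.27 -0.05;0 0 0.55 0.7 -0.48 0.27 -0.05;0 0 0.55 0.7 -0.48 0.27 -0.05;0 0 0.55 0.7 -0.48 0.27 -0.05"
}}

```text
time_s: 8.75
tool_pos: [0.4736, 0.3103, 0.1591]
eef_rot: [[0.841, 0.542, -0.001], [0.542, -0.841, 0.005], [0.001, -0.005, -1.0]]
contact_force: [-0.2, 0.4, -0.2]
grip_width: 0.0403
```

```bash
python3 -c "
from h import *
need([.4765,.3064,.05],-57.6)
snap('scene','s6',390,230,120,110,5.4,1.7); snap('top','t6',140,210,160,120,5,1.7); snap('top','t6b',290,130,110,90,7,1.6)"
```

```text
t 8.75 pos [0.4736 0.3103 0.1591] yaw_y -57.20 tilt 0.28 grip 0.0403 F [-0.2  0.4 -0.2] M [-0.01  0.02  0.06]
 turn [-0.006 -0.002  0.009]  shift [0.001  0.0359 0.7269]  q [-1.11  0.56  0.64  2.04 -0.52  0.7  -1.13]
```

View pics/s6.png

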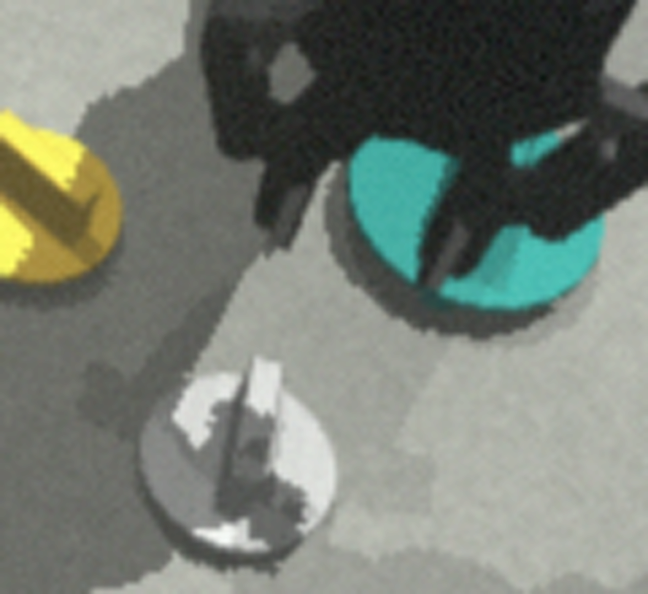

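View pics/t6.png

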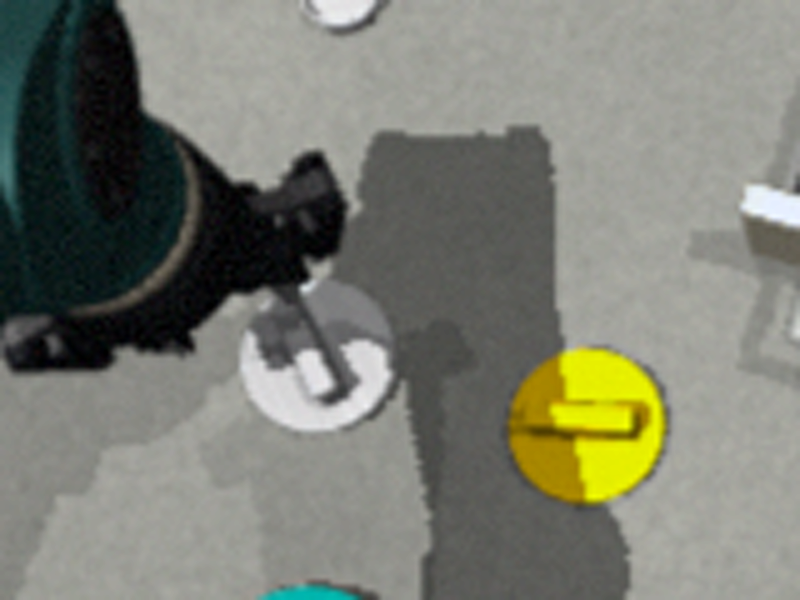

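View pics/t6b.png

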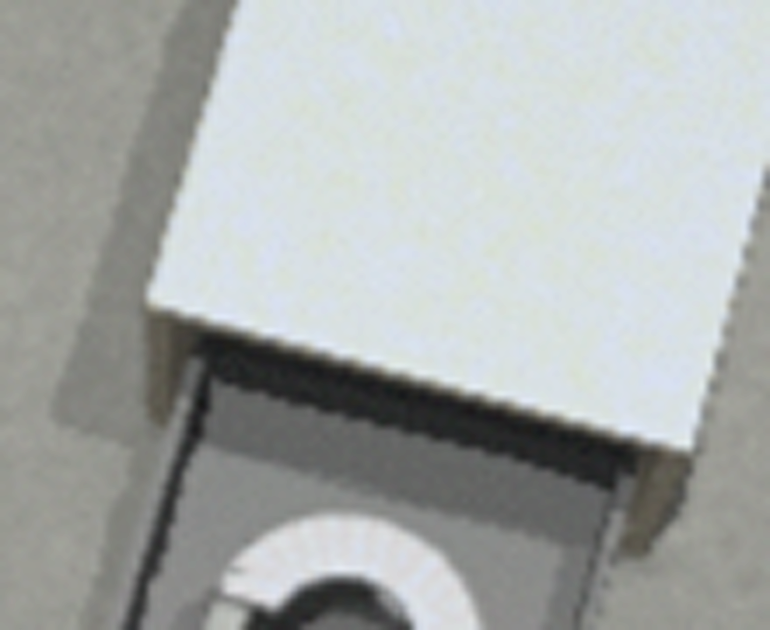

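```bash
python3 - <<'E'
from h import *
s=readout.state();R=np.array(s["eef_rot"]);p=np.array(s["tool_pos"])
c=C["scene"];o=-c["R"].T@c["t"]
k0=[390,230,5.4]
for nm,(a,b) in dict(Linner=(290,250),Lout=(258,225),Rinner=(425,282),Rout=(470,278)).items():
    d=c["R"].T@np.linalg.solve(c["K"],[390+a/5.4,230+b/5.4,1])
    for off in(-.011,0,.011,.03):
        k=(R[:,0]@(p-o)+off)/(R[:,0]@d); q=R.T@(o+k*d-p); print(nm,off,np.round(q*1000,1))
for v in ((0,0,0),(0,.02,.015),(0,-.02,.015)): print(v,(proj("scene",p+R@v)[0]-k0[:2])*5.4)
E
python3 -c "
from h import *
snap('scene','s6b',330,130,220,170,3.6,2.2)"
```

```text
Linner -0.011 [-11.    8.8  22.9]
Linner 0 [ 0.  10.7  6.9]
Linner 0.011 [11.  12.7 -9.1]
Linner 0.03 [ 30.   16.  -36.7]
Lout -0.011 [-11.   21.5  13.8]
Lout 0 [-0.  23.1 -2. ]
Lout 0.011 [ 11.   24.8 -17.8]
Lout 0.03 [ 30.   27.6 -45. ]
Rinner -0.011 [-11.  -34.8  20.1]
Rinner 0 [ -0.  -31.9   4.2]
Rinner 0.011 [ 11.  -28.9 -11.8]
Rinner 0.03 [ 30.  -23.9 -39.2]
Rout -0.011 [-11.  -46.8  11.1]
Rout 0 [ -0.  -43.6  -4.6]
Rout 0.011 [ 11.  -40.4 -20.3]
Rout 0.03 [ 30.  -34.9 -47.5]
(0, 0, 0) [328.37245564 247.91350529]
(0, 0.02, 0.015) [256.00064228 255.19532252]
(0, -0.02, 0.015) [378.87159568 289.02434874]
```

View pics/s6b.png

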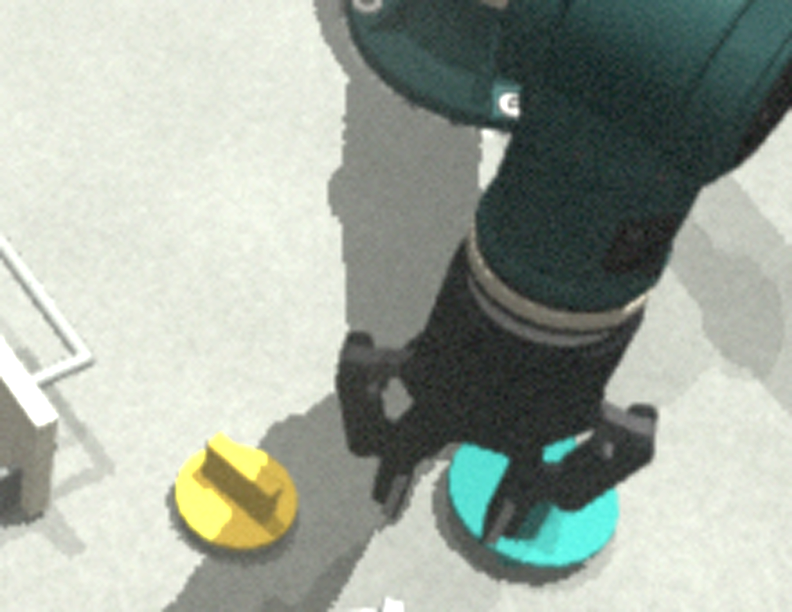

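```bash
python3 - <<'E'
from h import *
s=readout.state();R=np.array(s["eef_rot"]);p=np.array(s["tool_pos"])
for z in (.02,-.0,-.05,-.1,-.15,-.2): print(z,(proj("scene",p+R@[0,0,z])[0]-[330,130])*3.6, proj("top",p+R@[0,0,z])[0])
d=[.0,.0,.0]
for nm,w in (("world",np.array([-.005,.008,.03])),):
  for z in (.02,-.0,-.05,-.1,-.15,-.2): print(z,(proj("scene",w+p+R@[0,0,z])[0]-[330,130])*3.6, proj("top",w+p+R@[0,0,z])[0])
E
python3 -c "
from h import *
snap('top','t6c',90,190,140,110,5.5,2.2)"
```

```text
0.02 [424.0017628  546.32978022] [190.91285709 272.04954434]
-0.0 [433.91202735 524.95150752] [188.53892654 270.42667596]
-0.05 [460.54109481 467.5076862 ] [182.17710805 266.07760433]
-0.1 [490.17660079 403.5784212 ] [175.12599059 261.25731357]
-0.15 [523.35814931 331.9996869 ] [167.26712982 255.88483266]
-0.2 [560.7626946 251.3111679] [158.45329576 249.8595121 ]
0.02 [458.99183777 519.73599592] [182.92221222 271.61521039]
-0.0 [469.97217306 497.07489329] [180.31301619 269.93289009]
-0.05 [499.55003227 436.03241277] [173.30527915 265.41454111]
-0.1 [532.59376094 367.83710662] [165.51188081 260.3896246 ]
-0.15 [569.75045644 291.153502  ] [156.79285008 254.76789202]
-0.2 [611.83899581 204.29160891] [146.97286762 248.43630344]
```

View pics/t6c.png

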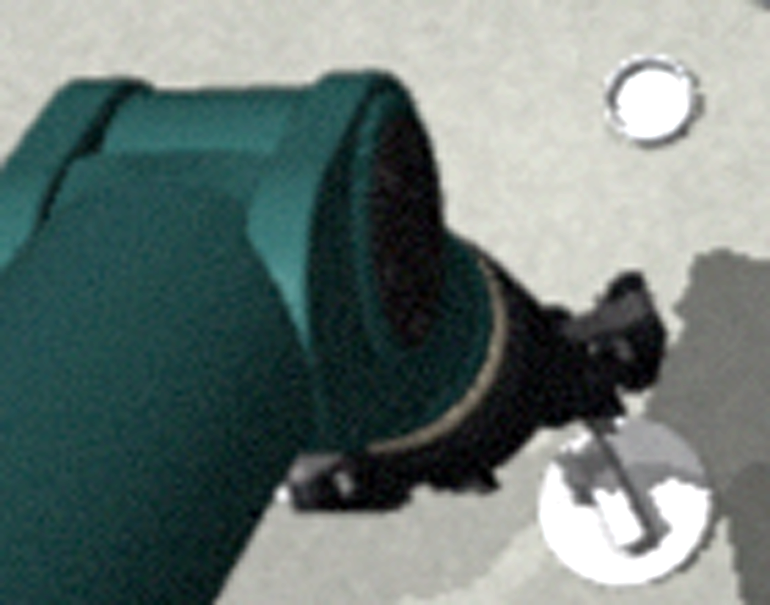

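```bash
cat >> h.py <<'E'
def tri(us,ut):
    P=[C[n]["K"]@np.c_[C[n]["R"],C[n]["t"]] for n in("scene","top")]
    X=cv2.triangulatePoints(P[0],P[1],np.array(us,float).reshape(2,1),np.array(ut,float).reshape(2,1)); X=(X[:3]/X[3]).ravel()
    return X, proj("scene",X)[0]-us, proj("top",X)[0]-ut
E
python3 - <<'E'
from h import *
s=readout.state();R=np.array(s["eef_rot"]);p=np.array(s["tool_pos"])
A=tri((430.6,232.8),(204.9,249.1));B=tri((507.8,248),(146.7,277.3))
for q in(A,B): print(np.round(q[0],4),q[1].round(1),q[2].round(1),"tool",np.round(R.T@(q[0]-p)*1000,1))
E
```

```text
[0.5044 0.2538 0.2583] [-0.7 -0.1] [-0.4  0.2] tool [ -3.   56.5 -96.6]
[0.4405 0.35   0.2663] [-1.6 -0.2] [-1.2  0.5] tool [  -5.6  -58.9 -104.3]
```

>>> {"name": "arm_command", "arguments": {
  "plan": "0 0 0 0 0.06 0.2 -0.05;0 0 0 0 0.06 0.4 -0.05;0 0 0 0 0.06 0.58 -0.05;0 0 0 0 0.06 0.6 -0.05;0 0 0 0 0.06 0.6 -0.05"
}}

```text
time_s: 9.42
tool_pos: [0.4815, 0.2943, 0.0713]
eef_rot: [[0.847, 0.531, 0.0], [0.531, -0.847, 0.003], [0.002, -0.003, -1.0]]
contact_force: [0.2, -0.7, 0.5]
grip_width: 0.0409
```

```bash
python3 -c "
from h import *
need([.4765,.3064,.05],-57.6)
snap('scene','s7',390,230,120,110,5.4,1.9); snap('top','t7',140,230,110,90,7,1.9)"
```

```text
t 9.42 pos [0.4815 0.2943 0.0713] yaw_y -57.89 tilt 0.19 grip 0.0409 F [ 0.2 -0.7  0.5] M [-0.06  0.04 -0.02]
 turn [-0.003 -0.003 -0.007]  shift [ 0.0142 -0.0858  0.1424]  q [-0.98  0.68  0.5   2.09 -0.65  0.53 -1.01]
```

View pics/s7.png

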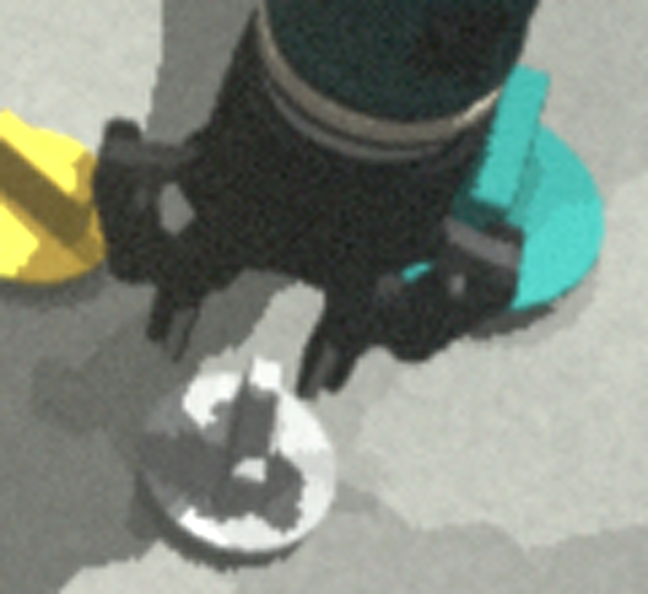

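View pics/t7.png

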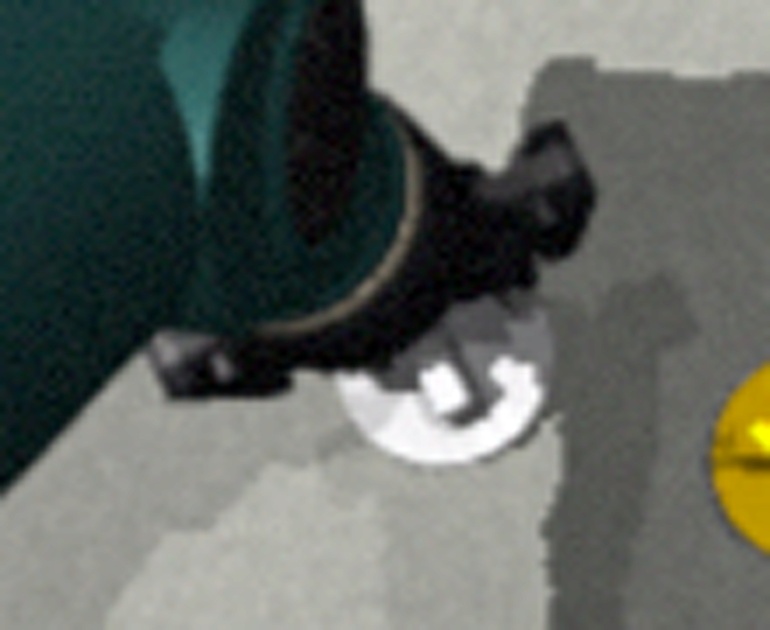

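```bash
python3 -c "
from h import *
need([.4765,.3064,.04],-57.6)
s=readout.state();R=np.array(s['eef_rot']);p=np.array(s['tool_pos'])
c=C['scene'];o=-c['R'].T@c['t']
for nm,(a,b) in dict(Lout=(150,335),Lin=(178,358),Rin=(305,393),Rout=(345,385)).items():
    d=c['R'].T@np.linalg.solve(c['K'],[390+a/5.4,230+b/5.4,1])
    for off in(-.011,0,.011):
        k=(R[:,0]@(p-o)+off)/(R[:,0]@d); q=R.T@(o+k*d-p); print(nm,off,np.round(q*1000,1))
"
```

```text
t 9.52 pos [0.4833 0.2957 0.0733] yaw_y -57.85 tilt 0.43 grip 0.0404 F [0.6 0.1 0.8] M [-0.01  0.01 -0.  ]
 turn [-0.003 -0.009 -0.006]  shift [-0.0021 -0.0837  0.2219]  q [-0.98  0.67  0.5   2.09 -0.65  0.53 -1.01]
Lout -0.011 [-11.   30.9   8.3]
Lout 0 [ 0.  32.1 -9.3]
Lout 0.011 [ 11.   33.2 -26.8]
Lin -0.011 [-11.   18.9  18.1]
Lin 0 [-0.  20.3  0.3]
Lin 0.011 [ 11.   21.7 -17.5]
Rin -0.011 [-11.  -26.6  17. ]
Rin 0 [ -0.  -24.2  -0.7]
Rin 0.011 [ 11.  -21.7 -18.5]
Rout -0.011 [-11.  -37.7   4.5]
Rout 0 [ -0. -35. -13.]
Rout 0.011 [ 11.  -32.3 -30.4]
```

>>> {"name": "arm_command", "arguments": {
  "plan": "0 0 0 0 -0.084 0 -0.05;0 0 0 0 -0.084 0.1 -0.05;0 0 0 0 -0.084 0.2 -0.05;0 0 0 0 -0.084 0.2 -0.05;0 0 0 0 -0.084 0.2 -0.05"
}}

```text
time_s: 9.93
tool_pos: [0.4765, 0.3076, 0.0441]
eef_rot: [[0.846, 0.533, 0.005], [0.533, -0.846, 0.007], [0.008, -0.003, -1.0]]
contact_force: [-0.5, -0.4, -0.6]
grip_width: 0.0405
```

```bash
python3 -c "
from h import *
snap('scene','s8',390,230,120,110,5.4,1.9)
need([.4765,.3064,.010],-57.6)
snap('top','t8',140,230,110,90,7,1.9)"
```

```text
t 9.98 pos [0.477  0.3074 0.0445] yaw_y -57.81 tilt 0.52 grip 0.0401 F [0.4 0.1 0.1] M [ 0.03 -0.03  0.05]
 turn [-0.003 -0.011 -0.005]  shift [-0.0084  0.0047  0.2296]  q [-0.97  0.71  0.45  2.1  -0.69  0.47 -0.99]
```

View pics/s8.png

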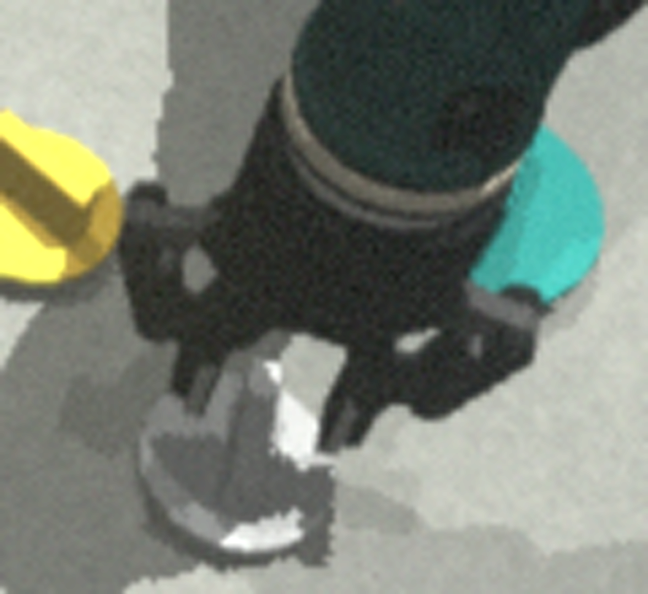

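>>> {"name": "arm_command", "arguments": {
  "plan": "0 -0.01 0 -0.008 0.005 0.08 -0.05;0 -0.01 0 -0.008 0.005 0.15 -0.05;0 -0.01 0 -0.008 0.005 0.2 -0.05;0 -0.01 0 -0.008 0.005 0.22 -0.05;0 -0.01 0 -0.008 0.005 0.23 -0.05;0 -0.01 0 -0.008 0.005 0.23 -0.05"
}}

```text
time_s: 10.53
tool_pos: [0.4766, 0.3059, 0.0094]
eef_rot: [[0.847, 0.532, -0.001], [0.532, -0.847, 0.002], [0.0, -0.002, -1.0]]
contact_force: [1.0, -0.4, -0.2]
grip_width: 0.0406
```

```bash
python3 -c "
from h import *
need([.4765,.3064,.010],-57.6)
snap('scene','s9',390,230,120,110,5.4,1.9)
snap('top','t9',140,230,110,90,7,1.9)"
```

```text
t 10.53 pos [0.4766 0.3059 0.0094] yaw_y -57.85 tilt 0.14 grip 0.0406 F [ 1.  -0.4 -0.2] M [-0.02  0.02 -0.02]
 turn [-0.003 -0.    -0.006]  shift [ 0.001  -0.0033 -0.0041]  q [-0.93  0.77  0.39  2.1  -0.73  0.42 -0.96]
```

View pics/s9.png

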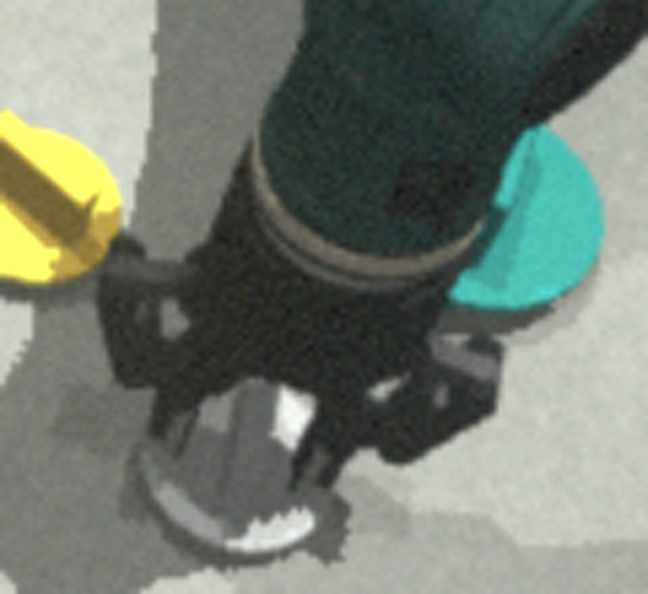

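View pics/t9.png

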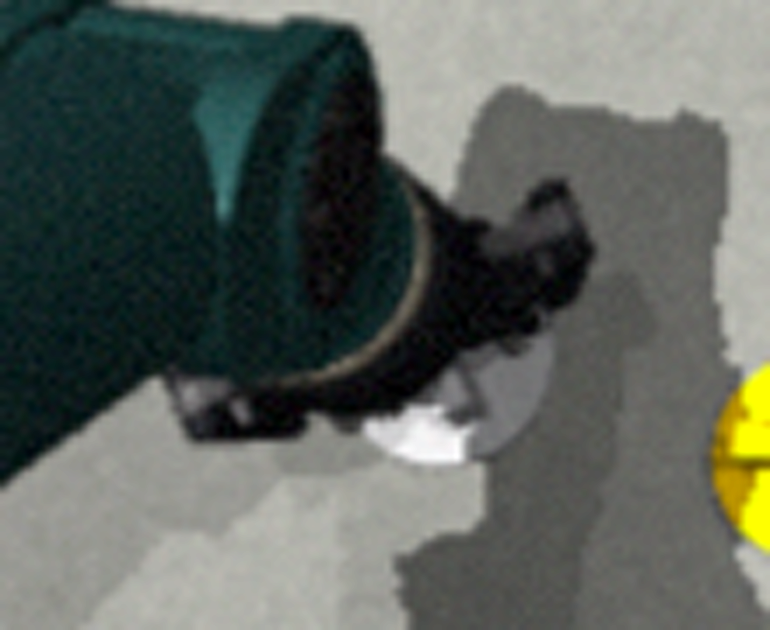

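>>> {"name": "arm_command", "arguments": {
  "plan": "0 0 0 0 0 0 -1;0 0 0 0 0 0 -1;0 0 0 0 0 0 -1;0 0 0 0 0 0 -1;0 0 0 0 0 0 -1;0 0 0 0 0 0 -1"
}}

```text
time_s: 11.13
tool_pos: [0.4779, 0.3062, 0.0108]
eef_rot: [[0.847, 0.532, 0.001], [0.532, -0.847, 0.003], [0.003, -0.002, -1.0]]
contact_force: [-0.6, -0.8, 5.8]
grip_width: 0.0114
```

```bash
python3 -c "
from h import *
need([.4765,.3064,.010],-57.6)
snap('scene','s10',390,230,120,110,5.4,1.9)"
```

```text
t 11.13 pos [0.4779 0.3062 0.0108] yaw_y -57.87 tilt 0.21 grip 0.0114 F [-0.6 -0.8  5.8] M [-0.27 -0.09  0.02]
 turn [-0.003 -0.004 -0.006]  shift [-0.0071 -0.0062  0.0052]  q [-0.93  0.76  0.4   2.1  -0.73  0.42 -0.96]
```

View pics/s10.png

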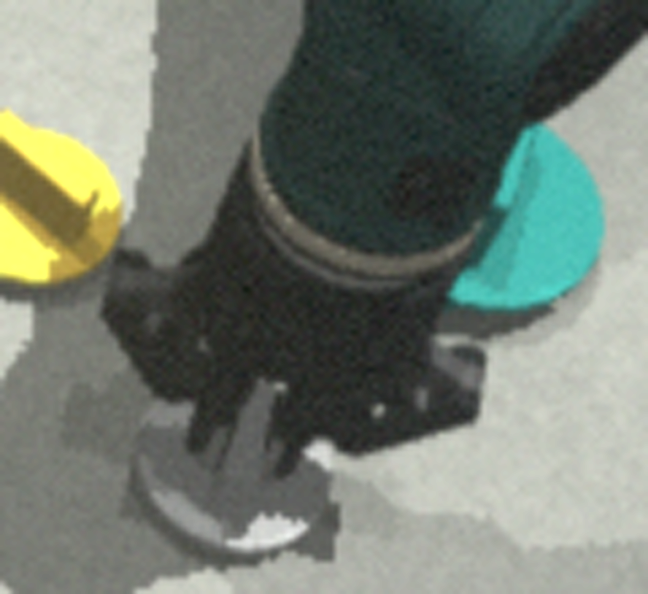

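>>> {"name": "arm_command", "arguments": {
  "plan": "0 0 0 0 0 -0.03 -1;0 0 0 0 0 -0.1 -1;0 0 0 0 0 -0.3 -1;0 0 0 0 0 -0.55 -1;0 0 0 0 0 -0.8 -1;0 0 0 0 0 -0.98 -1;0 0 0 0 0 -0.98 -1;0 0 0 0 0 -0.98 -1"
}}

```text
time_s: 11.85
tool_pos: [0.478, 0.3065, 0.1596]
eef_rot: [[0.846, 0.532, 0.004], [0.532, -0.846, 0.006], [0.006, -0.003, -1.0]]
contact_force: [-0.7, -0.4, -2.1]
grip_width: 0.0117
```

```bash
python3 -c "
from h import *
snap('scene','s11',390,170,140,120,5.2,1.9); snap('top','t11',140,200,130,110,6,1.9); snap('top','t11b',290,150,110,90,7,1.6)
need([.6265,.0082,.16],-10.7)"
```

```text
t 12.00 pos [0.476  0.3054 0.1565] yaw_y -57.84 tilt 0.14 grip 0.0110 F [-0.7 -0.  -1.1] M [-0.02 -0.   -0.02]
 turn [-3.000e-03 -1.000e-03 -1.048e+00]  shift [-0.2055  2.2113 -0.0285]  q [-1.1   0.57  0.64  2.05 -0.53  0.7  -1.13]
```

View pics/s11.png

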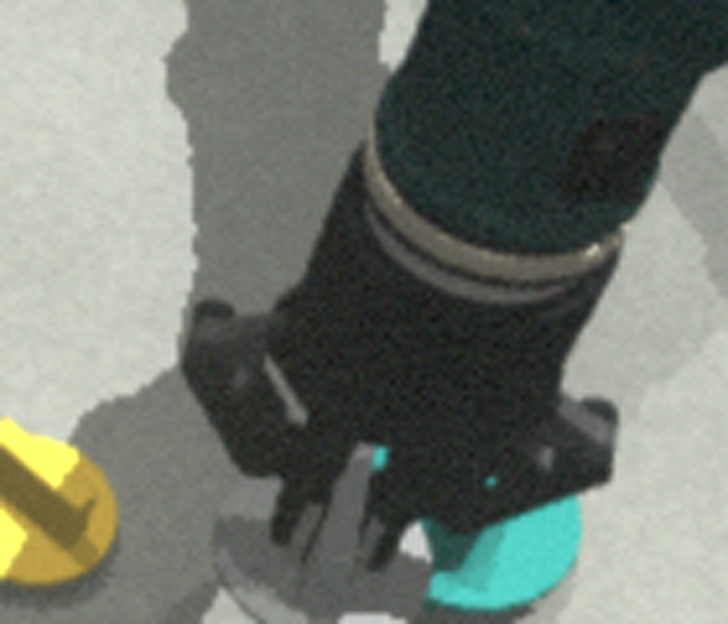

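View pics/t11.png

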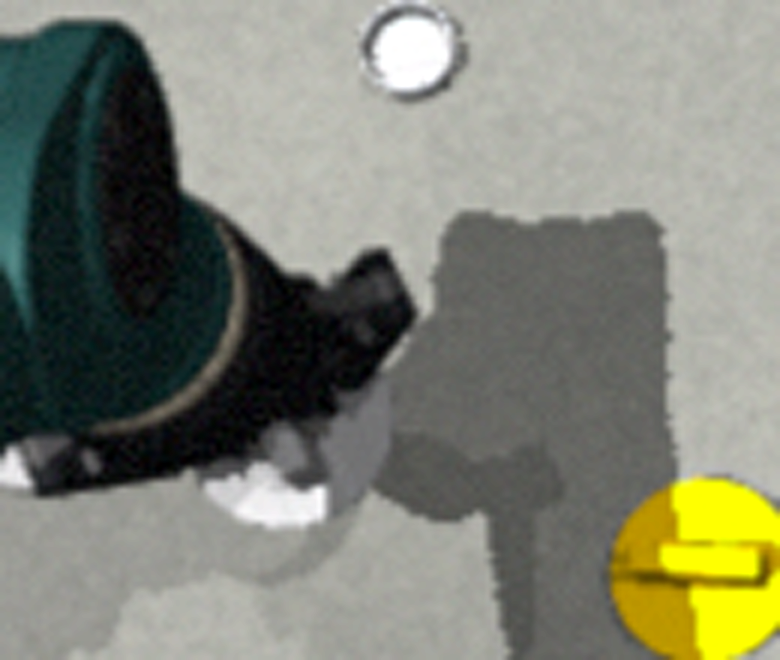

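View pics/t11b.png

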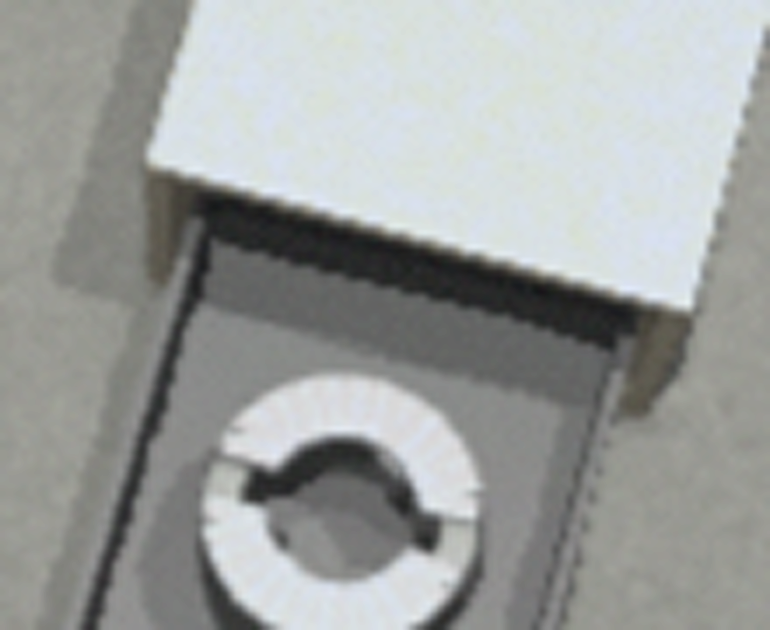

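Run:
```python
from h import *
for n,(x,y,w,h) in (("top",(305,190,70,65)),("scene",(250,210,65,60))):
    im=snapshot(n)["color"]; cv2.imwrite(f"pics/full_{n}12.png",im[:,:,::-1])
    cr=im[y:y+h,x:x+w,::-1]; cv2.imwrite(f"pics/rim_{n}.png",np.clip(cv2.resize(cr,None,fx=9,fy=9,interpolation=cv2.INTER_CUBIC)*1.5,0,255).astype(np.uint8))
```

```text
(no output)
```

View pics/rim_top.png

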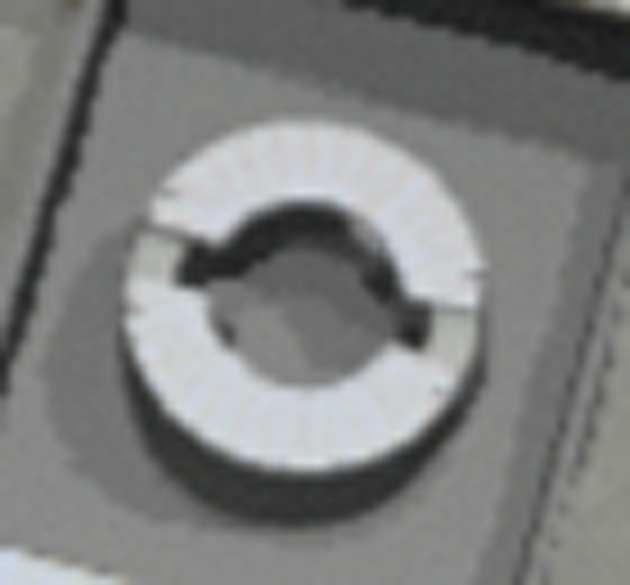

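View pics/rim_scene.png

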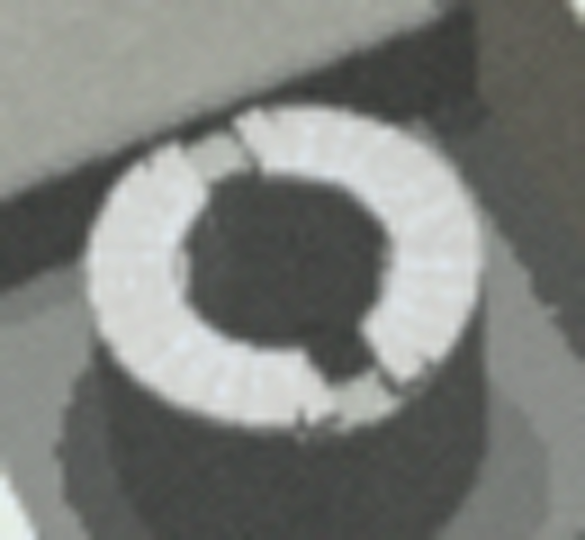

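```bash
cat >> h.py <<'E'
def ray(n,u,z):
    c=C[n];d=c["R"].T@np.linalg.solve(c["K"],[*u,1]);o=-c["R"].T@c["t"];return o+d*(z-o[2])/d[2]
E
python3 - <<'E'
from h import *
T=lambda a,b:(305+a/9,190+b/9); S=lambda a,b:(250+a/9,210+b/9)
print("tri",tri(S(286,267),T(305,295)))
for z in(.085,):
  for n,f,pts in(("top",T,[(305,295),(160,258),(448,332),(125,295),(485,295),(305,120),(305,470)]),("scene",S,[(286,267),(215,155),(358,395)])):
    P=[ray(n,f(*p),z) for p in pts]; print(n,np.round(P,4).tolist()); d=P[1]-P[2]; print(" ang",np.degrees(np.arctan2(d[1],d[0])),"mid",(P[1]+P[2])/2)
# dense edge ellipse fit
for n,f in(("top",T),("scene",S)):
    im=cv2.imread(f"pics/rim_{n}.png",0); m=(im>185).astype(np.uint8); k,l,st,_=cv2.connectedComponentsWithStats(m)
    cs,_=cv2.findContours(m,cv2.RETR_EXTERNAL,cv2.CHAIN_APPROX_NONE)
    big=[c for c in cs if cv2.contourArea(c)>8000]; print([cv2.boundingRect(c) for c in big])
    hull=cv2.convexHull(np.vstack([c for c in big if 80<cv2.boundingRect(c)[0]])) if n=="top" else cv2.convexHull(np.vstack([c for c in big if cv2.boundingRect(c)[1]>90]))
    e=cv2.fitEllipse(hull); print(n,e,ray(n,f(*e[0]),.085))
E
```

```text
tri (array([0.62768848, 0.0071909 , 0.08117357]), array([-0.54069355, -0.14077009]), array([-0.35268815,  0.2667971 ]))
top [[0.6273, 0.0065, 0.085], [0.6333, 0.0433, 0.085], [0.6213, -0.0296, 0.085], [0.623, 0.0511, 0.085], [0.6317, -0.038, 0.085], [0.6727, 0.0104, 0.085], [0.5828, 0.0027, 0.085]]
 ang 80.61058464968536 mid [0.62730455 0.00685882 0.085     ]
scene [[0.6285, 0.0105, 0.085], [0.6222, -0.0254, 0.085], [0.637, 0.0486, 0.085]]
 ang -101.32275518912188 mid [0.62962601 0.01160626 0.085     ]
[(130, 277, 324, 189), (156, 126, 323, 180)]
top ((303.6805725097656, 295.0657043457031), (340.5350036621094, 350.9886474609375), 94.26397705078125) [0.62726986 0.00687523 0.085     ]
[(89, 148, 247, 274), (240, 111, 240, 266)]
scene ((284.1064147949219, 265.4347839355469), (308.2384033203125, 392.726318359375), 82.66725158691406) [0.62860607 0.00989713 0.085     ]
```

>>> {"name": "arm_command", "arguments": {
  "plan": "0 0 -0.35 -0.08 0.9 -0.02 -1;0 0 -0.35 -0.08 0.9 -0.02 -1;0 0 -0.35 -0.08 0.9 -0.02 -1;0 0 -0.35 -0.08 0.9 -0.02 -1;0 0 -0.35 -0.08 0.9 -0.02 -1"
}}

```text
time_s: 12.52
tool_pos: [0.5399, 0.1782, 0.1587]
eef_rot: [[0.678, 0.735, -0.001], [0.735, -0.678, -0.002], [-0.002, 0.001, -1.0]]
contact_force: [0.3, 0.2, -2.2]
grip_width: 0.0113
```

```bash
python3 -c "
from h import *
need([.628,.0084,.165],-10.6)"
```

```text
t 12.52 pos [0.5399 0.1782 0.1587] yaw_y -42.67 tilt 0.11 grip 0.0113 F [ 0.3  0.2 -2.2] M [-0.02 -0.07  0.03]
 turn [ 0.     0.002 -0.713]  shift [-0.4343  1.1996 -0.0404]  q [-0.8   0.54  0.56  2.04 -0.45  0.68 -0.7 ]
```

>>> {"name": "arm_command", "arguments": {
  "plan": "0 0 -0.36 -0.3 0.8 -0.04 -1;0 0 -0.36 -0.3 0.8 -0.04 -1;0 0 -0.36 -0.3 0.8 -0.04 -1;0 0 -0.36 -0.3 0.8 -0.04 -1;0 0 -0.36 -0.3 0.8 -0.04 -1"
}}

```text
time_s: 12.93
tool_pos: [0.5989, 0.059, 0.1646]
eef_rot: [[0.453, 0.892, 0.0], [0.892, -0.453, -0.004], [-0.004, 0.002, -1.0]]
contact_force: [-0.3, -0.2, -2.7]
grip_width: 0.0109
```

```bash
python3 -c "
from h import *
need([.628,.0084,.165],-10.6)"
```

```text
t 12.93 pos [0.5989 0.059  0.1646] yaw_y -26.92 tilt 0.25 grip 0.0109 F [-0.3 -0.2 -2.7] M [-0.01  0.01  0.01]
 turn [ 0.002  0.005 -0.363]  shift [-0.213   0.3256 -0.001 ]  q [-0.51  0.55  0.47  1.96 -0.37  0.72 -0.29]
```

>>> {"name": "arm_command", "arguments": {
  "plan": "0 0 -0.36 -0.21 0.32 0 -1;0 0 -0.36 -0.21 0.32 0 -1;0 0 -0.36 -0.21 0.32 0 -1;0 0 -0.36 -0.21 0.32 0 -1;0 0 -0.36 -0.21 0.32 0 -1;0 0 -0.36 -0.21 0.32 0 -1;0 0 -0.36 -0.21 0.32 0 -1;0 0 -0.36 -0.21 0.32 0 -1"
}}

```text
time_s: 13.6
tool_pos: [0.6269, 0.0109, 0.1646]
eef_rot: [[0.184, 0.983, -0.001], [0.983, -0.184, -0.004], [-0.004, -0.0, -1.0]]
contact_force: [-1.1, -0.2, -1.4]
grip_width: 0.0112
```

```bash
python3 -c "
from h import *
need([.628,.0084,.125],-10.6)
snap('scene','s13',240,150,110,110,5.4,1.9)
snap('top','t13',290,150,110,90,7,1.9)"
```

```text
t 13.60 pos [0.6269 0.0109 0.1646] yaw_y -10.62 tilt 0.22 grip 0.0112 F [-1.1 -0.2 -1.4] M [0.03 0.02 0.01]
 turn [-0.     0.005 -0.   ]  shift [-0.0143  0.0106  0.2637]  q [-0.36  0.57  0.39  1.9  -0.3   0.73  0.01]
```

View pics/s13.png

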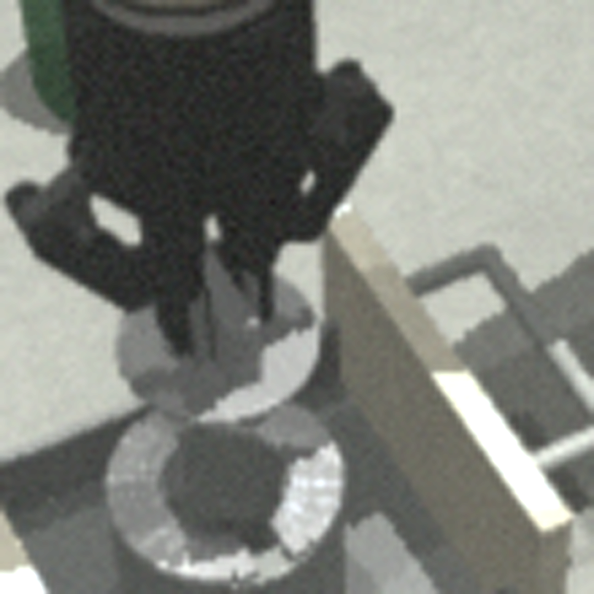

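View pics/t13.png

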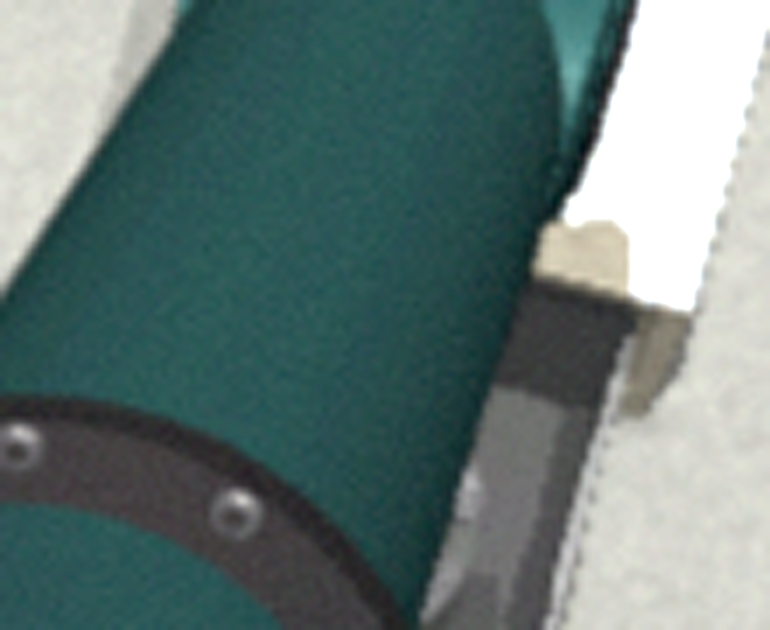

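```bash
cat >> h.py <<'E'
def overlay(name,x,y,w,h,k,mouth=(.628,.0084,.085),lidoff=(0,0,-.0108),n="scene",g=1.9):
    s=readout.state();R=np.array(s["eef_rot"]);p=np.array(s["tool_pos"])
    im=snapshot(n)["color"][y:y+h,x:x+w,::-1]
    im=np.clip(cv2.resize(im,None,fx=k,fy=k,interpolation=cv2.INTER_CUBIC).astype(float)*g,0,255).astype(np.uint8)
    t=np.linspace(0,2*np.pi,60); ci=lambda r,z:np.c_[r*np.cos(t),r*np.sin(t),0*t+z]
    L=p+np.array(lidoff); ax=R[:,0]
    def dr(P,col): 
        q=((proj(n,P)-[x,y]+.5)*k).astype(np.int32); cv2.polylines(im,[q.reshape(-1,1,2)],False,col,1)
    dr(L+ci(.036,.0175),(0,0,255)); dr(L+ci(.036,.0135),(0,160,255))
    dr(np.array([L+ax*.025+[0,0,.051],L-ax*.025+[0,0,.051]]),(0,0,255))
    dr(np.array(mouth)+ci(.045,0),(255,0,0)); dr(np.array(mouth)+ci(.0245,0),(255,0,0))
    a=np.radians(79.4); v=np.array([np.cos(a),np.sin(a),0])
    for q in(-1,1): dr(np.array([np.array(mouth)+q*v*.0245,np.array(mouth)+q*v*.045]),(0,255,0))
    cv2.imwrite(f"pics/{name}.png",im)
E
python3 -c "
from h import *
overlay('s14',240,170,90,100,6)
need([.628,.0084,.125],-10.6)
"
```

```text
t 13.75 pos [0.6272 0.0098 0.1648] yaw_y -10.68 tilt 0.24 grip 0.0112 F [ 0.7 -1.4 -1.9] M [ 0.   -0.01  0.02]
 turn [ 0.001  0.005 -0.002]  shift [-0.0074  0.0066  0.2656]  q [-0.36  0.57  0.39  1.9  -0.3   0.73  0.01]
```

View pics/s14.png

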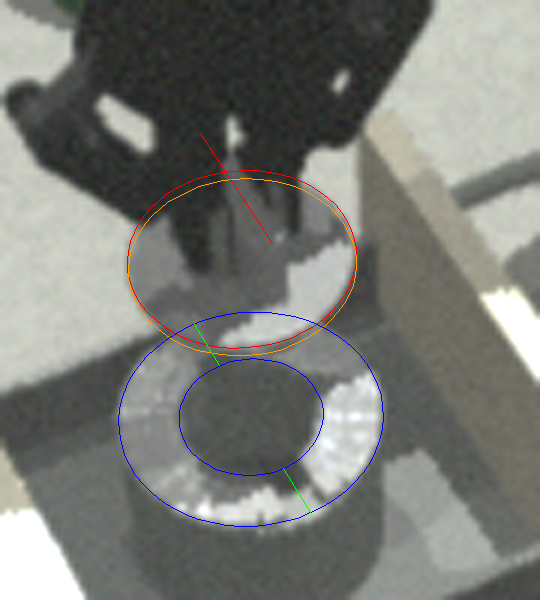

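>>> {"name": "arm_command", "arguments": {
  "plan": "0 0 0 -0.007 0.006 0.1 -1;0 0 0 -0.007 0.006 0.2 -1;0 0 0 -0.007 0.006 0.3 -1;0 0 0 -0.007 0.006 0.4 -1;0 0 0 -0.007 0.006 0.42 -1;0 0 0 -0.007 0.006 0.42 -1;0 0 0 -0.007 0.006 0.42 -1"
}}

```text
time_s: 14.33
tool_pos: [0.6283, 0.0083, 0.1023]
eef_rot: [[0.186, 0.983, 0.001], [0.983, -0.186, -0.004], [-0.004, 0.001, -1.0]]
contact_force: [0.5, 0.9, -2.1]
grip_width: 0.0111
```

```bash
python3 -c "
from h import *
overlay('s15',240,170,90,100,6)
need([.628,.0084,.0823],-10.6)
"
```

```text
t 14.38 pos [0.6287 0.0083 0.1027] yaw_y -10.69 tilt 0.26 grip 0.0112 F [ 0.4  1.2 -1.4] M [-0.02 -0.02 -0.02]
 turn [ 0.003  0.005 -0.002]  shift [ 0.0005 -0.0052  0.1361]  q [-0.32  0.65  0.34  1.93 -0.35  0.62  0.05]
```

View pics/s15.png

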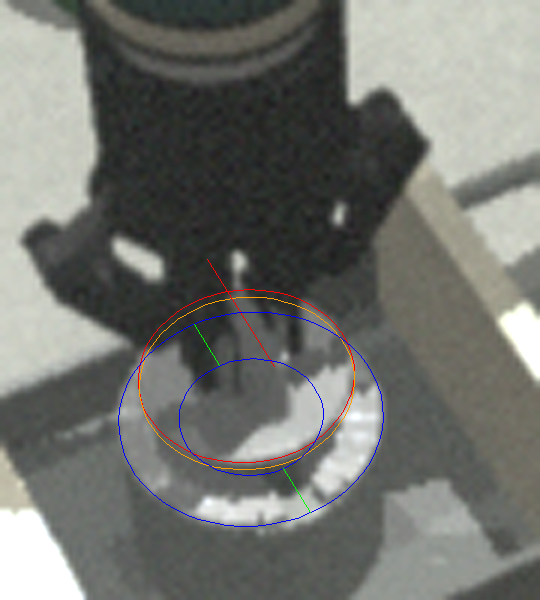

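>>> {"name": "arm_command", "arguments": {
  "plan": "0 0 0 0 -0.004 0.02 -1;0 0 0 0 -0.004 0.04 -1;0 0 0 0 -0.004 0.06 -1;0 0 0 0 -0.004 0.08 -1;0 0 0 0 -0.004 0.08 -1"
}}

```text
time_s: 14.8
tool_pos: [0.6276, 0.0084, 0.0901]
eef_rot: [[0.185, 0.983, 0.001], [0.983, -0.185, -0.004], [-0.004, 0.001, -1.0]]
contact_force: [-1.1, -0.3, -1.5]
grip_width: 0.0113
```

```bash
python3 -c "
from h import *
need([.628,.0084,.0823],-10.6)
"
```

```text
t 14.80 pos [0.6276 0.0084 0.0901] yaw_y -10.69 tilt 0.24 grip 0.0113 F [-1.1 -0.3 -1.5] M [0.07 0.07 0.02]
 turn [ 0.002  0.005 -0.002]  shift [0.0005 0.0024 0.052 ]  q [-0.31  0.67  0.33  1.93 -0.35  0.6   0.06]
```

>>> {"name": "arm_command", "arguments": {
  "plan": "0 0 0 0 0 0.015 -1;0 0 0 0 0 0.03 -1;0 0 0 0 0 0.045 -1;0 0 0 0 0 0.055 -1;0 0 0 0 0 0.055 -1"
}}

```text
time_s: 15.22
tool_pos: [0.6278, 0.0083, 0.0824]
eef_rot: [[0.186, 0.983, 0.001], [0.983, -0.186, -0.004], [-0.004, 0.001, -1.0]]
contact_force: [-0.9, 0.1, 2.3]
grip_width: 0.0113
```

```bash
python3 -c "
from h import *
need([.628,.0084,.0823],-10.6)
overlay('s16',240,170,90,100,6)
"
```

```text
t 15.22 pos [0.6278 0.0083 0.0824] yaw_y -10.70 tilt 0.22 grip 0.0113 F [-0.9  0.1  2.3] M [0.12 0.24 0.05]
 turn [ 0.002  0.005 -0.002]  shift [0.0007 0.0009 0.0007]  q [-0.31  0.68  0.32  1.94 -0.36  0.58  0.06]
```

View pics/s16.png

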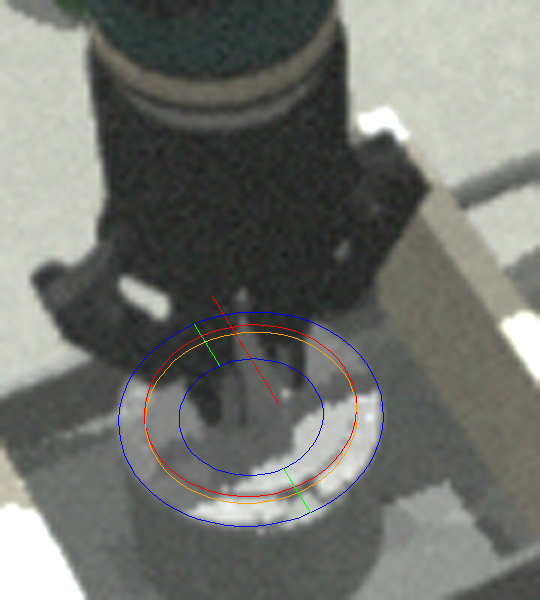

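>>> {"name": "arm_command", "arguments": {
  "plan": "0 0 0 0 0 0.006 -1;0 0 0 0 0 0.01 -1;0 0 0 0 0 0.01 -1"
}}

```text
time_s: 15.52
tool_pos: [0.6285, 0.0082, 0.0823]
eef_rot: [[0.186, 0.983, 0.002], [0.983, -0.186, -0.003], [-0.003, 0.002, -1.0]]
contact_force: [-1.2, 0.7, 9.2]
grip_width: 0.0112
```

```bash
python3 -c "
from h import *
need([.628,.0084,.0823],-10.6)
"
```

```text
t 15.52 pos [0.6285 0.0082 0.0823] yaw_y -10.71 tilt 0.21 grip 0.0112 F [-1.2  0.7  9.2] M [0.36 0.57 0.01]
 turn [ 0.003  0.004 -0.002]  shift [ 0.0009 -0.0032  0.0001]  q [-0.31  0.68  0.32  1.94 -0.36  0.58  0.07]
```

>>> {"name": "arm_command", "arguments": {
  "plan": "0 0 0.06 0 0 0.003 -1;0 0 0.12 0 0 0.003 -1;0 0 0.18 0 0 0.003 -1;0 0 0.24 0 0 0.003 -1;0 0 0.3 0 0 0.003 -1;0 0 0.3 0 0 0.003 -1"
}}

```text
time_s: 16.02
tool_pos: [0.628, 0.0084, 0.0824]
eef_rot: [[0.411, 0.911, 0.001], [0.911, -0.411, -0.003], [-0.002, 0.002, -1.0]]
contact_force: [-1.3, 0.4, 4.8]
grip_width: 0.0109
```

```bash
python3 -c "
from h import *
need([.628,.0084,.0823],-55.7)
overlay('s17',240,170,90,100,6)
"
```

```text
t 16.02 pos [0.628  0.0084 0.0824] yaw_y -24.30 tilt 0.17 grip 0.0109 F [-1.3  0.4  4.8] M [0.24 0.47 0.08]
 turn [0.003 0.002 0.698]  shift [-0.0002 -0.0001  0.0003]  q [-0.35  0.69  0.39  1.94 -0.43  0.6  -0.1 ]
```

View pics/s17.png

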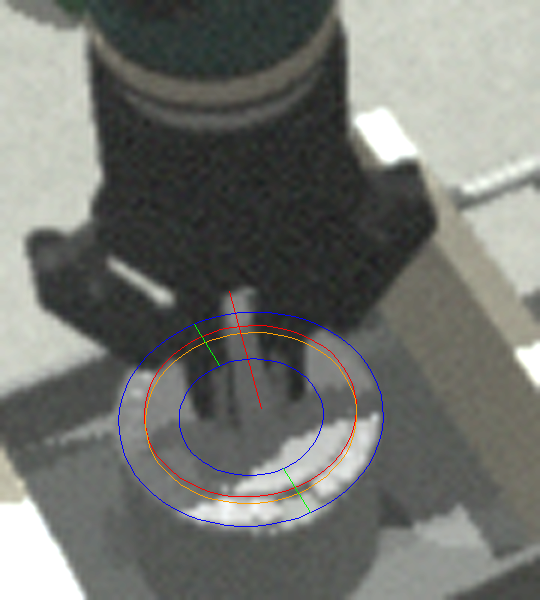

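>>> {"name": "arm_command", "arguments": {
  "plan": "0 0 0.08 0 0 0.002 -1;0 0 0.16 0 0 0.002 -1;0 0 0.24 0 0 0.002 -1;0 0 0.32 0 0 0.002 -1;0 0 0.4 0 0 0.002 -1;0 0 0.48 0 0 0.002 -1;0 0 0.56 0 0 0.002 -1;0 0 0.64 0 0 0.002 -1;0 0 0.69 0 0 0.002 -1;0 0 0.69 0 0 0.002 -1"
}}

```text
time_s: 16.9
tool_pos: [0.6278, 0.0087, 0.0823]
eef_rot: [[0.822, 0.569, 0.0], [0.569, -0.822, -0.002], [-0.001, 0.002, -1.0]]
contact_force: [-1.2, 0.2, 3.9]
grip_width: 0.0115
```

```bash
python3 -c "
from h import *
need([.628,.0084,.0823],-55.7)
overlay('s18',240,170,90,100,6)
"
```

```text
t 16.90 pos [0.6278 0.0087 0.0823] yaw_y -55.31 tilt 0.14 grip 0.0115 F [-1.2  0.2  3.9] M [0.24 0.41 0.08]
 turn [0.003 0.001 0.009]  shift [-0.0001  0.0026  0.0003]  q [-0.44  0.72  0.53  1.94 -0.59  0.64 -0.5 ]
```

View pics/s18.png

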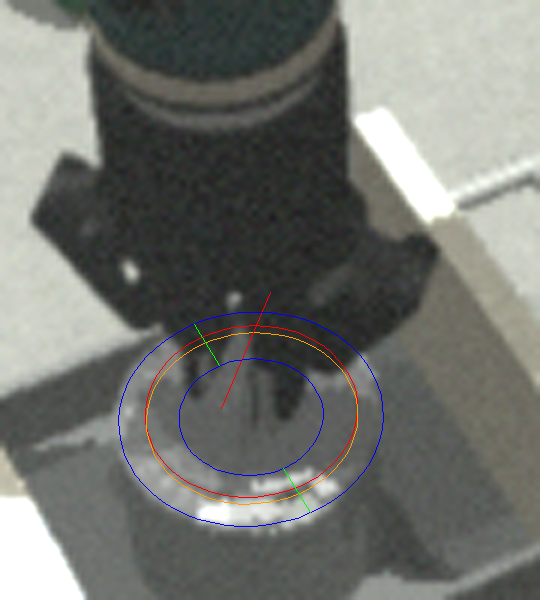

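```bash
python3 -c "
from h import *
snap('scene','s19',255,215,55,45,14,2.6)
snap('scene','s19f',0,0,640,480,1.25,1.4)
need([.628,.0084,.0823],-55.7)
"
```

```text
t 17.05 pos [0.6279 0.0087 0.0823] yaw_y -55.26 tilt 0.12 grip 0.0113 F [-2.3  0.9  5.1] M [0.3  0.49 0.03]
 turn [0.003 0.001 0.01 ]  shift [-0.0003  0.0022  0.0001]  q [-0.44  0.72  0.53  1.94 -0.59  0.64 -0.5 ]
```

View pics/s19.png

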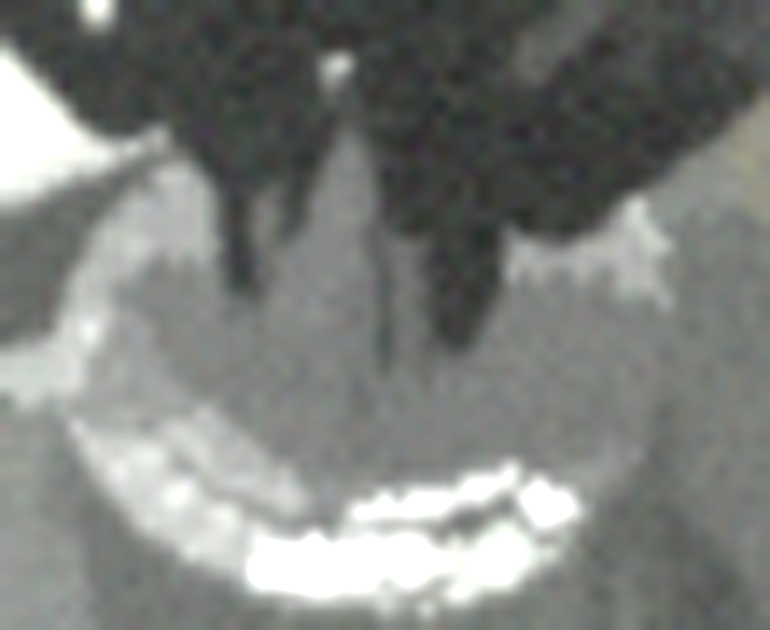

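View pics/s19f.png

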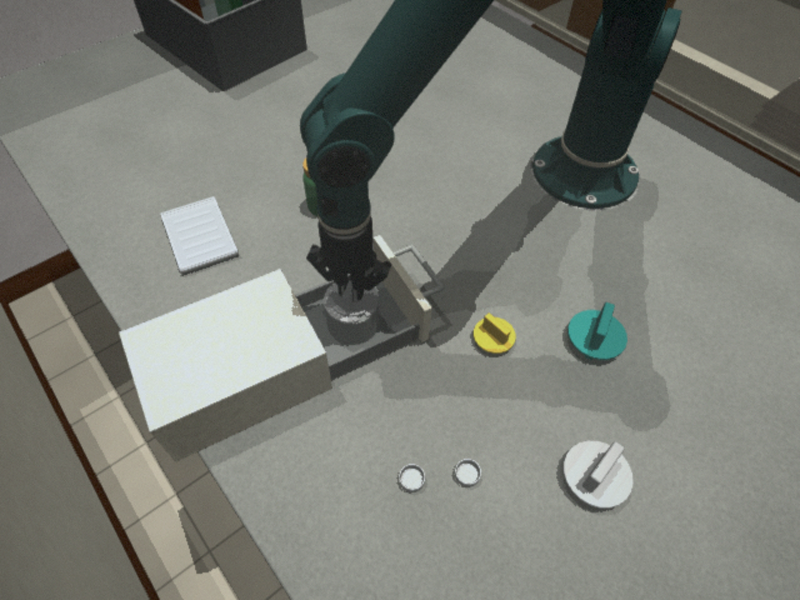

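```bash
python3 -c "
from h import *
print(arm.sign_off())"
```

```text
the job is handed in; nothing more can be done
None
```

I pulled the tray out to its stop and set the smaller grey lid on the tub with its lugs in the notches. I then turned it about 45° clockwise and handed in at about 17 s, still gripping it.

**Last checks:**
- **Lid turn:** the tool turned 44.6°. The grip stayed at 11.3 mm on the 12 mm bar, so the lid turned with it. There was almost no turning torque, and it stayed well short of the lock at about 70°.
- **Seating:** the flange met the rim at the height I had worked out. The lid was still pressed down with about 5 N, and the rim overlay still matched the picture.
- **Tray:** it would not move further when I pulled harder, after about 166 mm of measured travel. In the final picture the tub was still where I had measured it with the tray at its stop. I had no direct tray reading.
- **Bystanders:** the tealight cups and the punnet looked unmoved in the last picture. The jar was mostly hidden behind the arm, but the arm never went near it.

**What disagreed:**
- **Fingertip height:** the fingertips sat roughly 25–35 mm higher than the reported tool position implied. My first close on the handle missed above the bar, and I regripped lower. From then on I used heights measured relative to the lid.
- **Camera offset:** the two cameras differed by about 3 mm in position, so I used the average.
- **Lock click:** it is hidden inside the tub, so I judged it only from the angle and the low torque.

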